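Turn the hair clipper end for end and dock it to charge

TASK

The clipper has finished in the cleaning station, where it stands blade-down. Draw it out, lay it on the rubber mat and let go, take it up again by its blade half, and lay it foot-first in the reclined vee of the charging dock, fully home against the contacts at the bottom. Lay it down gently, let go of it in the dock, and leave the other things on the counter where they are.

Things in the scene. Friction and masses are not known exactly. Their poses are not given: they have to be found in the camera images.
- clipper: Hair clipper, 180 mm long, about 0.26 kg: grey octagonal body 40 mm across flats, 140 long; then black neck and steel blade, 40 long, 42 wide, thinner. Origin on the axis at mid length. x points to the blade (neck starts at x = +50 mm), z to the slide switch; flats face y, z and diagonals. Starts blade-down in the station, switch up, foot half out uphill. Lying, its axis is 20 mm up.
- clipper_foot (a point): centre of the clipper's foot end face, at x = -90 mm in the clipper's frame
- clipper_tip (a point): centre of the blade's edge, at x = +90 mm in the clipper's frame
- cleaner: Blade-cleaning station, fixed: white wedge 144 x 80 mm, 130 tall, with a closed sloping sleeve, 48 wide x 44 high inside, 95 deep. Origin on the counter under it. The sleeve's axis rises at 40 degrees towards the station's +x, open at the upper end; the clipper slides out along it. Station and dock stand either side of the mat, in either order.
- cleaner_mouth (a point): point on the sleeve's axis at its mouth (the clipper's axis lies on it at the start, with 85 mm of the clipper outside)
- dock: Charging dock, fixed: white wedge 144 x 76 mm, 115 tall, with a black open trough: a 90 degree vee 90 mm long, axis rising at 40 degrees towards the dock's +x, between cheeks 55 mm apart reaching 12 mm above the axis, square to it. It centres the octagon, blade half standing out uphill; contacts on a stop at the low end. Friction may hold the clipper: push it down the slope. Origin on the counter.
- dock_stop (a point): centre of the stop's face on the trough's axis: the clipper's foot centre lies here when it is home
- dock_tip (a point): point on the trough's axis 180 mm up from the stop: the clipper's blade tip lies here when it is home
- mat: Black rubber work mat between the two, 160 mm (its x) by 200 mm (its y), 4 mm thick, fixed; origin at the centre of its underside
- comb: bystander: flat black cutting comb, 180 x 28 x 4 mm, loose; origin at its underside
- guard_small: bystander: black clip-on comb guard, 54 x 46 x 20 mm, loose; origin at its underside
- guard_tall: bystander: black clip-on comb guard, 54 x 46 x 34 mm, loose; origin at its underside
- oil_bottle: bystander: small white oil bottle with a pointed nozzle, 32 across, 88 tall mm, loose; origin at its underside
- spray_bottle: bystander: amber spray bottle with a black trigger head, 64 across, 160 tall mm, loose; origin at its underside
- vent_brush: bystander: hair brush lying pins up, about 200 x 50 x 33 mm, loose; origin at its underside
- table_mirror: bystander: round wooden hand mirror with a handle lying flat, 240 x 132 x 12 mm, loose; origin at its underside
Things that resemble listed ones, but are neither listed nor needed, are in the scene too. Leave any blue look-alike of the clipper alone.

How it is judged:
By the outcome, as a careful person would: the job done as asked, in the order asked, and still so for the second after the job is handed in, with the robot touching nothing.
It also fails if it takes over 56 s, if anything falls off the work surface, if the arm or the gripper's body presses on something with over 40 N, if the wrist force passes 120 N, or if a joint passes its speed limit or range.

ROBOT

A 6-joint arm with a two-finger parallel gripper is mounted at the origin on the work surface. World frame = base frame: x ahead of the robot, y to its left, z up, the work surface at z = 0. Lengths are in m, angles in degrees, forces in N, time in s.
With the tool pointing down it reaches from about 0.4 to 0.825 m from the base axis. Payload 7 kg.
Tool frame: the origin (TCP) lies midway between the tips of the shut fingers; the grasp point (between the pads) lies 19 mm behind it (ctrl.grasp_offset is the distance from the TCP to the grasp point, in m); z points along the fingers, x is the direction in which the jaws open and shut, and the axes are right-handed (so a half turn about z gives the same grasp; the last joint's range is limited). The gripper opens to 88 mm and grips with 3 to 60 N. Pads are 19 mm wide; open, the fingers measure 130 mm over their backs; the gripper's body (78 mm by 193 mm) begins 47 mm behind the grasp point.
Start: joints at [-46.862, 20.546, 0.682, 0, -70.136, -16.507], TCP at [0.303, -0.603, 0.227] pointing down, gripper open.
Joint ranges: [-176.03, 176.03], [-82.01, 121.73], [-58.28, 71.71], [-173.87, 95.51], [-174.79, -0.11], [-173.66, 173.66]. Speed limits (degrees/s): [136.94, 136.94, 172.46, 180, 180, 180].

INTERFACE

Orientations are given as [roll, pitch, yaw] about the fixed x, y, z axes, in that order (R = Rz(yaw) Ry(pitch) Rx(roll)).
In Python, from plant import sensors, snapshot, order, ctrl gives the robot as it stands.
- The arm moves only by the tool send_rows, never from a script. Its argument "commands" is a list of rows, each a list of 3 entries, a list of its own where there are three numbers: the closure, from 0 (fully open) to 1 (shut), then the shift along the world's x, y, z in units of 0.25 m (1.0 is 0.25 m), then the turn, a rotation vector about the world's x, y, z in units of 360 degrees (1.0 is 360 degrees). In form: [[hand, [x, y, z], [ax, ay, az]], ...]. A call has 1 to 12 rows; each row shifts and turns the pose as measured when the row begins; what a row does not reach is not made up. A row lasts 1/10 s, in which the tool goes at most 50 mm and 8.59 degrees, less where a joint would pass 70% of its speed; a pose out of reach is approached as far as the arm can. A call with a number of a shift or a turn outside -1 to 1 is refused whole. A call with a gripper value outside its range is refused whole. The fingers move at their own pace and stop on an object; the grip force is fixed at half the most. Time passes only in rows, so rows that do not move let the fingers close. It gives the time, the measured TCP pose, the force and the opening at its end, in the units of the state.
- sensors.get_obs(): the state, without advancing time (a new reading comes with each control period).
- snapshot(name): name is "scene" or "side" or "wrist"; returns a dict with "color" (400x640x3 uint8, blue, green, red), "z_map" (400x640 float32, m along the optical axis (not along the pixel's ray), 0 where there is no reading), "mtx" (3x3 intrinsics, pixels), "xyz" and "attitude" of the camera in the world. Camera axes: x right, y down, z forward; pixel columns grow to the right and rows downward; lengths in m; the calibration is good to about 2 mm. A picture is of the moment at which its call begins.
- order.close_job(): hands the job in, once; it reports no verdict.
The state is a dict: "clock": time; "joint_pos": joint angles; "qvel": joint speeds; "tau": joint torques, N m; "tool_pos": TCP position; "orientation": TCP orientation; "force": force on the tool from outside, world axes, zero at the start; "moment": the same for the moment, N m; "opening": finger opening in m.
Only numpy, scipy, OpenCV 4.12 (cv2) and the standard library are available. Lean on these libraries where they do the work, as an engineer would, in place of code of your own. Each camera call takes 0.05 s, during which the arm holds its last target.

## Working session

There is one attempt and no reset: what is moved stays moved. The work goes in short steps, Python scripts to look and compute and a tool call to move; the robot and the scene stay as the last step left them, time stands still between calls to the robot, and variables do not carry over. Pictures are saved under pics/ and viewed, and the job is handed in when it is done.

Besides the shell and the picture viewer there is one more tool, called after "Request:" as name([rows], argument=value, ...), one row to a line, values as JSON. send_rows: Moves the arm, as the interface text tells. Its arguments: {"type":"object","properties":{"commands":{"type":"array","items":{"type":"array"}}},"required":["commands"]}

```bash
ls; mkdir -p pics
python3 - <<'E'
from plant import sensors, snapshot, order, ctrl
import cv2,numpy as np
print(sensors.get_obs(), ctrl.grasp_offset)
for n in ("scene","side","wrist"):
    s=snapshot(n); cv2.imwrite(f"pics/{n}0.png",s["color"]); print(n,s["xyz"],s["attitude"],s["mtx"])
E
```

```text
pics
{'clock': 0.0, 'joint_pos': array([-4.68610159e+01,  2.05919480e+01,  6.34382260e-01, -2.03059694e-02,
       -7.01359124e+01, -1.65072241e+01]), 'qvel': array([-0.01688338, -0.07767653,  0.06096389, -0.06595965, -0.02866948,
        0.0147827 ]), 'tau': array([ 1.22973674e-03, -5.82723927e+01,  2.93067133e+01,  6.99730128e+00,
        6.97033349e-03, -1.65691481e-04]), 'tool_pos': array([ 0.30233559, -0.60296175,  0.22562094]), 'orientation': array([-1.79991739e+02, -9.50496571e-02,  1.16624838e+02]), 'force': array([-0.22849865,  0.7294704 ,  0.30839148]), 'moment': array([-0.02149607,  0.02150484, -0.03120255]), 'opening': 0.0877282037914343} 0.0188
scene [ 1.37607247 -0.5243003   1.03705584] [-133.00215527   -0.8993771    57.88153612] [[493.70202148   0.         317.3168823 ]
 [  0.         493.70202148 197.94270684]
 [  0.           0.           1.        ]]
side [0.45247401 1.101806   0.8899958 ] [-125.73107825    1.22923802 -175.1384053 ] [[425.4489495    0.         321.02189651]
 [  0.         425.4489495  193.14575935]
 [  0.           0.           1.        ]]
wrist [ 0.24056797 -0.63414603  0.38439408] [ 1.64774573e+02 -3.53603941e-02  1.16579755e+02] [[305.07163083   0.         319.39146702]
 [  0.         305.07163083 197.0766177 ]
 [  0.           0.           1.        ]]
```

View pics/scene0.png

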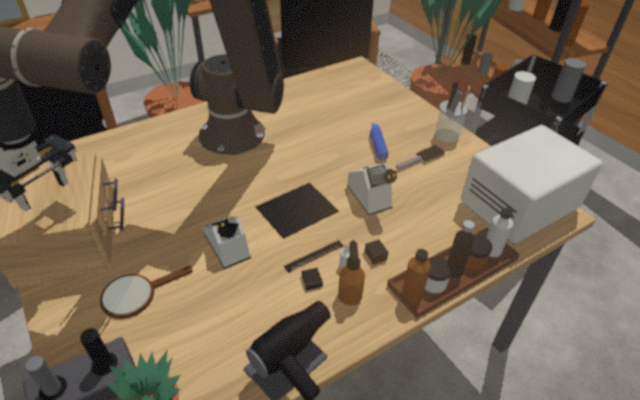

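View pics/side0.png

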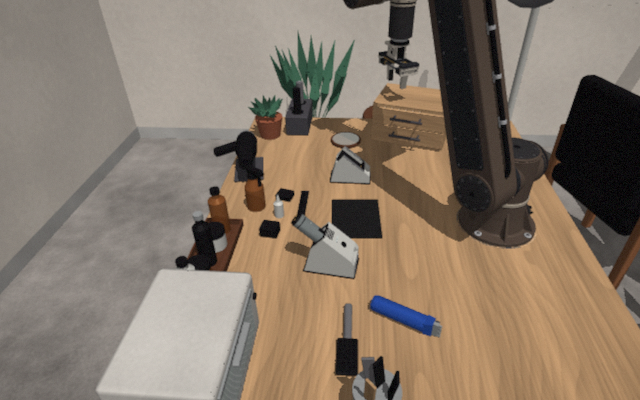

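View pics/wrist0.png

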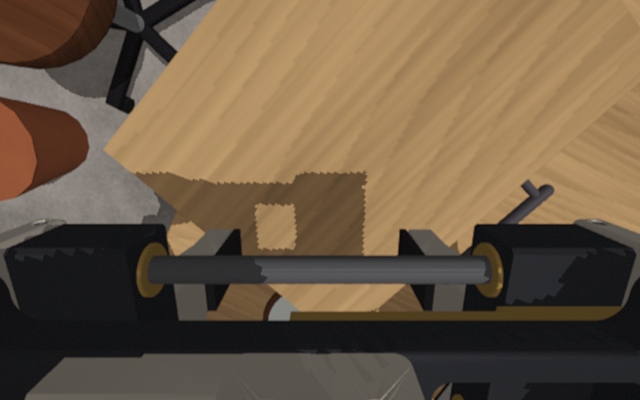

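```bash
cat > h.py <<'E'
import numpy as np,cv2
from scipy.spatial.transform import Rotation as Rn
from plant import sensors, snapshot, order, ctrl
def cam(s):
    return s["mtx"],Rn.from_euler('xyz',s["attitude"],degrees=True).as_matrix(),np.array(s["xyz"])
def cloud(s):
    K,R,t=cam(s); z=s["z_map"]; v,u=np.mgrid[:z.shape[0],:z.shape[1]]
    p=np.stack([(u-K[0,2])/K[0,0]*z,(v-K[1,2])/K[1,1]*z,z],-1)
    P=p@R.T+t; P[z<=0]=np.nan; return P
def plane(s,u,v,h):
    K,R,t=cam(s); d=R@np.array([(u-K[0,2])/K[0,0],(v-K[1,2])/K[1,1],1]); return t+d*(h-t[2])/d[2]
def proj(s,P):
    K,R,t=cam(s); q=(np.atleast_2d(P)-t)@R; q=q@K.T; return q[:,:2]/q[:,2:]
def crop(s,x0,y0,x1,y1,k,name):
    cv2.imwrite(name,cv2.resize(s["color"][y0:y1,x0:x1],None,fx=k,fy=k,interpolation=cv2.INTER_CUBIC))
E
python3 - <<'E'
from h import *
a=snapshot("scene");b=snapshot("side")
A=cv2.resize(a["color"][150:230,330:430],None,fx=4,fy=4,interpolation=2)
B=cv2.resize(a["color"][200:280,190:290],None,fx=4,fy=4,interpolation=2)
C=cv2.resize(b["color"][205:285,280:380],None,fx=4,fy=4,interpolation=2)
D=cv2.resize(b["color"][125:205,305:405],None,fx=4,fy=4,interpolation=2)
I=np.vstack([np.hstack([A,B]),np.hstack([C,D])]);I=cv2.resize(I,(750,600)); cv2.imwrite("pics/crops.png",I)
for n,s in(("a",a),("b",b)): 
    z=s["z_map"];print((z>0).mean())
    np.savez(n+"0.npz",**s)
E
```

```text
0.99012109375
0.99593359375
```

View pics/crops.png

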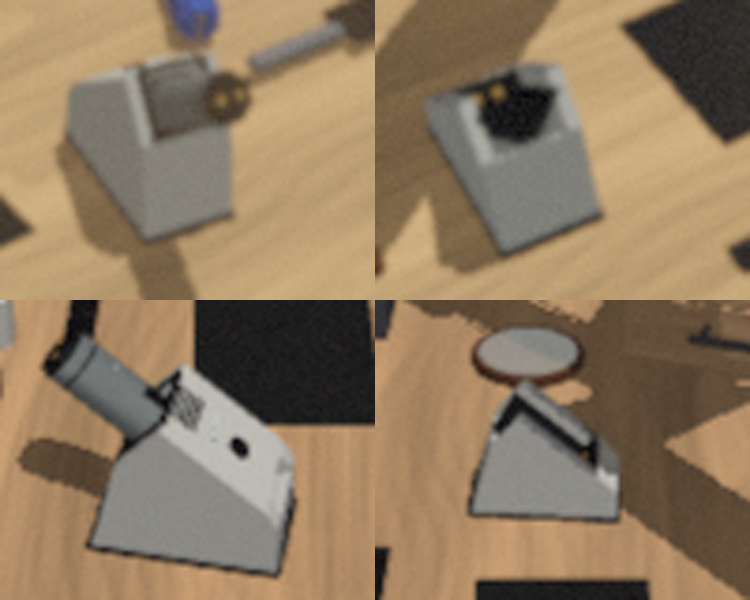

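Run:
```python
from h import *
L=lambda n:dict(np.load(n+"0.npz"))
a,b=L("a"),L("b")
c=[cloud(a),cloud(b)]
I=np.zeros((600,800,3),np.uint8)
for P,s in zip(c,(a,b)):
    P=P.reshape(-1,3);col=s["color"].reshape(-1,3)
    m=np.isfinite(P[:,0])&(P[:,2]<0.25)
    m&=(P[:,2]>0.006)
    u=((0.35+P[:,1])/0.9*800); v=(600-(P[:,0]-0.2)/0.68*600)
    m&=(u>=0)&(u<800)&(v>=0)&(v<600)
    I[v[m].astype(int),u[m].astype(int)]=col[m]//2+ 0
    I[v[m].astype(int),u[m].astype(int),2]=np.clip(P[m,2]/0.2*255,0,255)
cv2.imwrite("pics/top.png",I)
```

```text
(no output)
```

View pics/top.png

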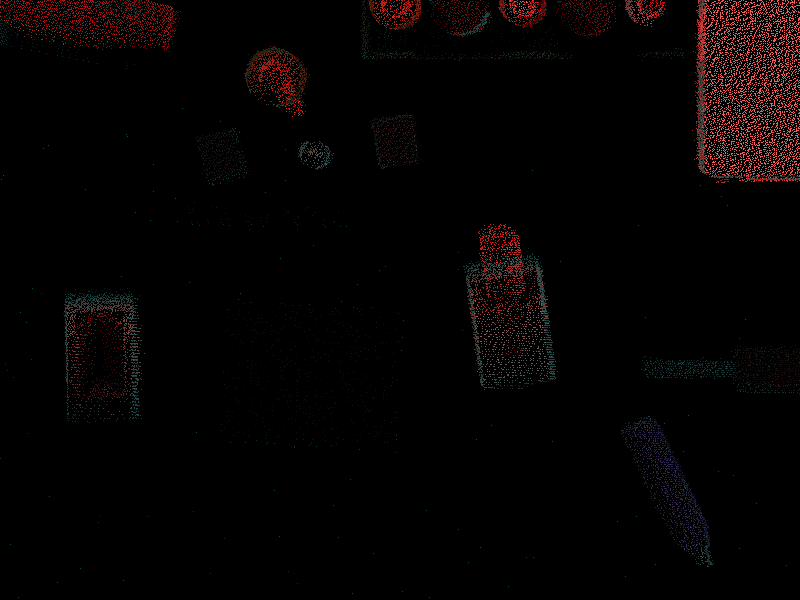

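Run:
```python
from h import *
L=lambda n:dict(np.load(n+"0.npz"))
a,b=L("a"),L("b")
P=np.vstack([cloud(a).reshape(-1,3),cloud(b).reshape(-1,3)]);src=np.repeat([0,1],[256000]*2)
col=np.vstack([a["color"].reshape(-1,3),b["color"].reshape(-1,3)]).astype(int)
P0=P
def box(m): return m
for nm,(x0,x1,y0,y1) in dict(dock=(.38,.56,-.30,-.17),cleaner=(.42,.64,.15,.30)).items():
    m=(P[:,0]>x0)&(P[:,0]<x1)&(P[:,1]>y0)&(P[:,1]<y1)&(P[:,2]>0.012)&(P[:,2]<.2)
    for k in(0,1):
        q=P[m&(src==k)&(P[:,2]<0.05)]
        r=cv2.minAreaRect((q[:,:2]*1000).astype(np.float32)); print(nm,k,len(q),r)
    q=P[m&(P[:,2]<0.05)]
    print(cv2.minAreaRect((q[:,:2]*1000).astype(np.float32)), np.percentile(P[m][:,2],[50,99,100]))
# mat
m=(col.max(1)<60)&(abs(P[:,2]-.004)<.01)&(P[:,0]>.3)&(P[:,0]<.56)&(P[:,1]>-.14)&(P[:,1]<.14)
I=np.zeros((300,300),np.uint8);q=P[m];I[((q[:,0]-.3)*1000).astype(int),((q[:,1]+.15)*1000).astype(int)]=255
I=cv2.morphologyEx(I,cv2.MORPH_CLOSE,np.ones((7,7)));I=cv2.morphologyEx(I,cv2.MORPH_OPEN,np.ones((15,15)))
cs=cv2.findContours(I,0,2)[0];r=cv2.minAreaRect(max(cs,key=cv2.contourArea));print("mat y+150,x-300",r, np.median(q[:,2]))
for k in (0,1): print(np.median(P[m&(src==k)][:,2]))
# table check
for k in (0,1):
  m=(P[:,0]>.35)&(P[:,0]<.6)&(P[:,1]>-.1)&(P[:,1]<.1)&(src==k)&(col[:,2]>120)&(P[:,2]<.02);print("table",np.median(P[m][:,2]),P[m][:,2].std())
# clipper
m=(P[:,0]>.55)&(P[:,0]<.64)&(P[:,1]>.15)&(P[:,1]<.25)&(P[:,2]>.06)&(P[:,2]<.25)
for k in(0,1):
  q=P[m&(src==k)];print("clip",k,len(q),q.min(0),q.max(0))
```

```text
dock 0 586 ((475.8578796386719, -238.0546875), (77.65301513671875, 147.92071533203125), 89.8665542602539)
dock 1 404 ((472.901123046875, -231.50746154785156), (84.72069549560547, 141.06494140625), 88.02874755859375)
((476.168701171875, -232.7432861328125), (86.26058959960938, 148.06541442871094), 88.62287902832031) [0.05561696 0.11063768 0.11700374]
cleaner 0 486 ((515.91552734375, 221.7069549560547), (82.9891586303711, 146.7736358642578), 82.45135498046875)
cleaner 1 554 ((502.942626953125, 257.7005615234375), (159.20050048828125, 69.47421264648438), 20.957149505615234)
((514.0576171875, 224.5433349609375), (88.09913635253906, 151.00570678710938), 81.56951141357422) [0.08138059 0.16974427 0.17410687]
mat y+150,x-300 ((154.06410217285156, 151.44158935546875), (154.38092041015625, 197.22752380371094), 87.45519256591797) 0.0034752012957990353
0.003873776824068198
0.003187738291323572
table 0.00012139162996616104 0.0023967322918096025
table -0.0007578532006272676 0.0019960566579737683
clip 0 566 [0.55009116 0.17439131 0.06023205] [0.62600634 0.24954609 0.1734089 ]
clip 1 460 [0.55019798 0.18927821 0.08247462] [0.62394982 0.24862183 0.17410687]
```

```bash
cat > fit.py <<'E'
from h import *
from scipy.optimize import least_squares
L=lambda n:dict(np.load(n+"0.npz"))
a,b=L("a"),L("b")
PA,PB=cloud(a),cloud(b)
def normals(P):
    Q=np.stack([cv2.blur(P[...,i].astype(np.float64),(3,3)) for i in range(3)],-1)
    du=np.zeros_like(Q);dv=np.zeros_like(Q)
    du[:,2:-2]=Q[:,4:]-Q[:,:-4];dv[2:-2]=Q[4:]-Q[:-4]
    n=np.cross(dv,du);n/=np.linalg.norm(n,axis=-1,keepdims=True)+1e-12
    return n
NA,NB=normals(PA),normals(PB)
def show(nm,x0,x1,y0,y1,z0=.012,z1=.2):
    for k,P,N,s in((0,PA,NA,a),(1,PB,NB,b)):
        m=(P[...,0]>x0)&(P[...,0]<x1)&(P[...,1]>y0)&(P[...,1]<y1)&(P[...,2]>z0)&(P[...,2]<z1)
        n=N[m];p=P[m]
        lab=np.full(len(n),-1);nl=0
        for it in range(7):
            best=None
            free=np.where(lab<0)[0]
            if len(free)<40:break
            rng=np.random.default_rng(0)
            for i in rng.choice(free,min(200,len(free)),False):
                d=abs((p[free]-p[i])@n[i]);g=(d<.003)&(n[free]@n[i]>.85)
                if best is None or g.sum()>best.sum():best=g
            idx=free[best]
            for _ in range(3):
                if len(idx)<25: break
                c=p[idx].mean(0);w=np.linalg.svd(p[idx]-c)[2][2]
                w*=np.sign(w@n[idx].mean(0))
                d=abs((p[free]-c)@w);idx=free[(d<.004)&(n[free]@w>.8)]
            if len(idx)<25:break
            lab[idx]=it
            col=s["color"][m][idx].mean(0)
            print(nm,k,len(idx),"c",c.round(4),"n",w.round(3),"yaw%.1f el%.1f"%(np.degrees(np.arctan2(w[1],w[0])),np.degrees(np.arcsin(w[2]))),"rms%.4f"%d[d<.004].std(),col.round())
show("dock",.38,.57,-.30,-.17)
show("clean",.42,.64,.15,.30)
E
python3 fit.py
sed -i 's/cv2.blur(P\[...,i\].astype(np.float64)/cv2.blur(np.nan_to_num(P[...,i]).astype(np.float64)/' fit.py; python3 fit.py
```

```text
dock 0 462 c [ 0.5365 -0.2392  0.0443] n [ 0.972 -0.025  0.235] yaw-1.5 el13.6 rms0.0010 [121. 128. 127.]
dock 0 238 c [ 0.4913 -0.2749  0.0535] n [-0.014 -1.    -0.   ] yaw-90.8 el-0.0 rms0.0009 [116. 122. 122.]
dock 0 131 c [ 0.4825 -0.2218  0.0685] n [-0.472 -0.687  0.552] yaw-124.5 el33.5 rms0.0011 [41. 43. 43.]
dock 0 95 c [ 0.5254 -0.2034  0.0709] n [0.335 0.931 0.143] yaw70.2 el8.2 rms0.0011 [137. 152. 160.]
dock 0 98 c [ 0.4447 -0.2343  0.0679] n [-0.663  0.02   0.749] yaw178.3 el48.5 rms0.0010 [ 86.  97. 105.]
dock 0 47 c [ 0.509  -0.2385  0.0658] n [-0.516  0.008  0.856] yaw179.1 el58.9 rms0.0012 [105. 110. 110.]
dock 0 61 c [ 0.4859 -0.2584  0.0775] n [0.219 0.959 0.178] yaw77.1 el10.3 rms0.0011 [105. 115. 118.]
dock 1 365 c [ 0.4828 -0.1985  0.0477] n [0.021 1.    0.003] yaw88.8 el0.2 rms0.0011 [135. 141. 142.]
dock 1 137 c [ 0.4426 -0.2318  0.0644] n [-0.678 -0.019  0.734] yaw-178.4 el47.3 rms0.0011 [105. 108. 110.]
dock 1 76 c [ 0.5286 -0.2246  0.0636] n [ 0.953 -0.006  0.303] yaw-0.4 el17.6 rms0.0011 [107. 112. 113.]
dock 1 67 c [ 0.4577 -0.254   0.0588] n [-0.58   0.0
[... 905 characters left out ...]
 0.2639 0.0568] n [0.134 0.991 0.001] yaw82.3 el0.1 rms0.0009 [132. 138. 139.]
clean 1 589 c [0.4907 0.2305 0.094 ] n [-0.644  0.082  0.76 ] yaw172.8 el49.5 rms0.0009 [165. 171. 173.]
clean 1 180 c [0.5753 0.231  0.1421] n [-0.325  0.798  0.508] yaw112.2 el30.5 rms0.0011 [112. 113. 109.]
clean 1 88 c [0.4456 0.2382 0.0376] n [-0.976  0.135  0.173] yaw172.1 el10.0 rms0.0011 [108. 115. 122.]
clean 1 108 c [0.5466 0.2332 0.112 ] n [ 0.77  -0.117  0.627] yaw-8.7 el38.8 rms0.0009 [84. 87. 88.]
clean 1 102 c [0.5877 0.2338 0.1315] n [ 0.333  0.909 -0.252] yaw69.8 el-14.6 rms0.0010 [80. 82. 82.]
clean 1 80 c [0.5596 0.2168 0.1398] n [-0.65  -0.066  0.757] yaw-174.2 el49.2 rms0.0010 [110. 113. 113.]
```

```bash
cat > fr.py <<'E'
from h import *
def frame(c,yaw):
    y=np.radians(yaw);e=np.array([np.cos(y),np.sin(y),0]);l=np.array([-np.sin(y),np.cos(y),0]);z=np.array([0,0,1.])
    k,s=np.cos(np.radians(40)),np.sin(np.radians(40))
    return np.array([k*e+s*z,l,-s*e+k*z]),np.array([c[0],c[1],0.])
E
python3 - <<'E'
from fr import *
L=lambda n:dict(np.load(n+"0.npz"))
for nm,c,yaw in(("dock",(.487,-.2367),-1.0),("clean",(.5173,.2236),-7.6)):
  M,o=frame(c,yaw)
  for k in "ab":
    s=L(k);Q=(cloud(s)-o)@M.T;col=s["color"].astype(int);P=cloud(s)
    if nm=="dock":
        m=(abs(Q[...,1])<.05)&(abs(Q[...,0])<.12)&(P[...,2]>.02)&(Q[...,2]>.03)&(Q[...,2]<.1)
        g=m&(col[...,2]-col[...,0]>35)&(abs(Q[...,1])<.02)&(Q[...,2]<.08)
        print(k,"gold",g.sum(),np.median(Q[g],0).round(4),Q[g].min(0).round(4),Q[g].max(0).round(4), np.argwhere(g)[:3])
        for v0 in range(-40,40,8):
            mm=m&(Q[...,1]*1000>=v0)&(Q[...,1]*1000<v0+8)
            q=Q[mm];print(k,v0,[(t,len(x),int(np.median(x)*1e4)/10) for t in range(-40,100,12) for x in [q[(q[:,0]*1000>=t)&(q[:,0]*1000<t+12)][:,2]] if len(x)>3])
    else:
        m=(abs(Q[...,1])<.03)&(Q[...,0]>.097)&(Q[...,0]<.2)&(Q[...,2]>.03)&(Q[...,2]<.1)
        q=Q[m];print(k,"clip t max",np.percentile(q[:,0],[95,98,100]),"v",np.percentile(q[:,1],[.5,2,98,99.5]),"w",np.percentile(q[:,2],[.5,2,98,99.5]))
        t=q[abs(q[:,1])<.007];t=t[t[:,2]>.07];print("top w",np.median(t[:,2]),len(t))
        for ph in range(-135,226,45):
            n=np.array([np.cos(np.radians(ph)),np.sin(np.radians(ph))]);x=(q[:,1:]-[0,.0596])@n
            f=q[:,0]<.172
            x=x[f];tt=(q[:,1:][f]-[0,.0596])@[-n[1],n[0]];x=x[(abs(tt)<.006)&(x>.01)]
            if len(x)>8:print("  phi",ph,len(x),np.median(x).round(4))
        f=q[q[:,0]>.17];f=f[(abs(f[:,1])<.015)&(abs(f[:,2]-.0596)<.015)];print("foot face t",np.median(f[:,0]),len(f))
E
```

```text
a gold 25 [-0.0072  0.0033  0.0684] [-0.045  -0.0163  0.0615] [0.0001 0.0118 0.0783] [[221 216]
 [222 222]
 [222 223]]
a -40 [(-40, 7, 69.4), (-28, 7, 63.7), (-16, 13, 55.2), (-4, 14, 65.0), (8, 20, 55.1), (20, 12, 57.5), (32, 16, 59.2), (44, 21, 58.8), (56, 17, 54.1), (68, 26, 50.3), (80, 41, 61.3)]
a -32 [(68, 10, 44.4), (80, 30, 60.7)]
a -24 [(68, 10, 34.5), (80, 12, 53.0)]
a -16 [(-16, 14, 75.1), (-4, 5, 56.5), (44, 4, 35.7), (68, 6, 40.0), (80, 12, 41.9)]
a -8 [(-16, 29, 64.3), (68, 7, 34.9), (80, 8, 39.6)]
a 0 [(-16, 33, 60.1), (-4, 6, 70.3), (32, 4, 45.5), (44, 5, 45.0), (56, 6, 41.9), (68, 7, 43.1), (80, 13, 38.5)]
a 8 [(-16, 32, 66.1), (-4, 4, 50.4), (8, 5, 51.4), (20, 6, 51.9), (44, 6, 51.5), (56, 5, 51.5), (68, 9, 45.0), (80, 13, 47.4)]
a 16 [(-16, 16, 71.6), (-4, 4, 60.9), (8, 5, 59.9), (20, 5, 58.3), (44, 9, 57.1), (56, 8, 59.3), (68, 9, 56.4), (80, 15, 54.2)]
a 24 [(-16, 8, 73.6), (-4, 12, 70.4), (8, 6, 73.6), (20, 8, 70.9), (32, 12, 65.8), (44, 14, 66.2), (56, 13, 65.4), (68, 27, 55.0), (80, 36, 57.0)]
a 32 [(68, 13, 58.9), (80, 27, 54.3)]
b gold 1 [-0.0101 -0.0125  0.
[... 661 characters left out ...]
 63.0), (8, 31, 52.3), (20, 34, 57.8), (32, 31, 53.1), (44, 33, 56.8), (56, 27, 59.0), (68, 32, 58.2), (80, 7, 57.3)]
a clip t max [0.18117704 0.18251017 0.18447737] v [-0.02778978 -0.02315875  0.01325491  0.01574415] w [0.03963897 0.04068533 0.08524352 0.08833139]
top w 0.07810744117971807 31
  phi -135 30 0.0199
  phi 90 11 0.0201
  phi 135 47 0.0204
  phi 180 53 0.0205
  phi 225 30 0.0199
foot face t 0.17815225195787138 103
b clip t max [0.17760777 0.17823177 0.17943101] v [-0.01107166 -0.00833365  0.02239785  0.0229327 ] w [0.04381602 0.04851999 0.08174106 0.08245867]
top w 0.07966341898934731 100
  phi 0 86 0.0201
  phi 45 119 0.0196
  phi 90 80 0.0202
foot face t 0.17780556269540024 33
```

Run:
```python
from fr import *
L=lambda n:dict(np.load(n+"0.npz"))
M,o=frame((.487,-.2367),-1.0)
for k in "ab":
    s=L(k);Q=(cloud(s)-o)@M.T
    m=(abs(Q[...,1])<.013)&(abs(Q[...,2]-.068)<.011)&(Q[...,0]>-.03)&(Q[...,0]<.03)
    print(k,m.sum(),np.percentile(Q[m][:,0],[10,30,50,70,90]).round(4))
    m=(abs(Q[...,1])<.02)&(abs(Q[...,2]-.052)<.02)&(Q[...,0]>.06)&(Q[...,0]<.11)
    print("upper",np.percentile(Q[m][:,0],[10,50,90,98]).round(4))
D=lambda t,v,w:o+np.array([t,v,w])@M
print("stop",D(-.008,0.0005,.069),"tip",D(.172,.0005,.069),"axis",M.round(4))
M,o=frame((.5173,.2236),-7.6)
print("clip centre",o+np.array([.088,0,.0596])@M,"foot",o+np.array([.178,0,.0596])@M,M.round(4))
print("grasp pt x=-55", o+np.array([.143,0,.0596])@M)
# current tool rotation -> wanted
R0=Rn.from_euler('xyz',sensors.get_obs()["orientation"],degrees=True).as_matrix()
zt=-M[2]; 
for sg in(1,-1):
    x=sg*M[1];R=np.stack([x,np.cross(zt,x),zt],1);r=Rn.from_matrix(R@R0.T).as_rotvec(degrees=True);print(sg,r,np.linalg.norm(r),Rn.from_matrix(R).as_euler('xyz',degrees=True))
```

```text
a 68 [-0.011  -0.0088 -0.0075 -0.0064 -0.0041]
upper [0.0646 0.0804 0.0838 0.0864]
b 9 [-0.0129 -0.0109 -0.0103 -0.0097 -0.0086]
upper [0.0699 0.0773 0.0817 0.0826]
stop [ 0.43653571 -0.23531907  0.04771477] tip [ 0.57440271 -0.23772554  0.16341654] axis [[ 0.7659 -0.0134  0.6428]
 [ 0.0175  0.9998  0.    ]
 [-0.6427  0.0112  0.766 ]]
clip centre [0.54614613 0.21975111 0.10222156] foot [0.61448449 0.21063282 0.16007244] [[ 0.7593 -0.1013  0.6428]
 [ 0.1323  0.9912  0.    ]
 [-0.6371  0.085   0.766 ]]
grasp pt x=-55 [0.58790846 0.21417882 0.13757488]
1 [  6.66711834 -40.03626388 -32.82520066] 52.200064088767995 [140.    0.   82.4]
-1 [-51.89749322  -8.75353478 138.22697718] 147.90764480925768 [-140.     0.   -97.6]
```

```bash
cat > go.py <<'E'
from fr import *
Mc,oc=frame((.5173,.2236),-7.6); Md,od=frame((.487,-.2367),-1.0)
def Rtool(x,z):
    x=np.array(x,float);z=np.array(z,float);z/=np.linalg.norm(z);x-=x@z*z;x/=np.linalg.norm(x);return np.stack([x,np.cross(z,x),z],1)
def to(p,R=None,n=None):
    s=sensors.get_obs();R0=Rn.from_euler('xyz',s["orientation"],degrees=True).as_matrix()
    d=(np.array(p)-s["tool_pos"]); r=np.zeros(3) if R is None else Rn.from_matrix(R@R0.T).as_rotvec(degrees=True)
    n0=int(np.ceil(max(np.linalg.norm(d)/.045,np.linalg.norm(r)/8,1))); n=n or n0
    print("t%.2f"%s["clock"],"pos",s["tool_pos"].round(4),"rpy",s["orientation"].round(2),"f",s["force"].round(1),"open %.4f"%s["opening"],"q",s["joint_pos"].round(1))
    print("d mm",(d*1000).round(1),"rot",r.round(2),"| n",n,"shift/row",(d/.25/n).round(4),"turn/row",(r/360/n).round(5))
Rc=Rtool(Mc[1],-Mc[2])
E
python3 - <<'E'
from go import *
to([.50,-.2,.35]); print(oc+np.array([.143,0,.166])@Mc)
E
```

```text
t0.25 pos [ 0.3024 -0.6032  0.2261] rpy [-1.7999e+02 -4.0000e-02  1.1663e+02] f [-0.6 -0.8 -0.3] open 0.0872 q [-46.9  20.6   0.7  -0.  -70.1 -16.5]
d mm [197.6 403.2 123.9] rot [0. 0. 0.] | n 11 shift/row [0.0718 0.1466 0.045 ] turn/row [0. 0. 0.]
[0.52011665 0.22322418 0.21908201]
```

Request:
send_rows([
  [0,[0.07,0.12,0.11],[0,0,0]],
  [0,[0.07,0.14,0.1],[0,0,0]],
  [0,[0.07,0.15,0.08],[0,0,0]],
  [0,[0.07,0.15,0.05],[0,0,0]],
  [0,[0.07,0.15,0.04],[0,0,0]],
  [0,[0.07,0.15,0.03],[0,0,0]],
  [0,[0.07,0.15,0.02],[0,0,0]],
  [0,[0.07,0.15,0.02],[0,0,0]],
  [0,[0.07,0.15,0.02],[0,0,0]],
  [0,[0.07,0.15,0.02],[0,0,0]],
  [0,[0.07,0.15,0],[0,0,0]],
  [0,[0.05,0.15,0],[0,0,0]],
])

```text
clock: 1.45
tool_pos: [0.5092, -0.1484, 0.3508]
orientation: [179.9, -0.3, 116.2]
force: [-0.3, -0.4, 0.6]
opening: 0.0876
```

```bash
python3 -c "
from go import *
to(oc+np.array([.143,0,.19])@Mc,Rc)"
```

```text
t1.45 pos [ 0.5092 -0.1484  0.3508] rpy [179.87  -0.29 116.17] f [-0.3 -0.4  0.6] open 0.0876 q [  4.7   3.5  -5.1  -0.3 -81.4 -68.5]
d mm [  -4.3  373.7 -113.3] rot [  6.24 -39.95 -32.48] | n 9 shift/row [-0.0019  0.1661 -0.0504] turn/row [ 0.00193 -0.01233 -0.01002]
```

Request:
send_rows([
  [0,[0,0.15,0],[0.002,-0.012,-0.01]],
  [0,[0,0.15,0],[0.002,-0.012,-0.01]],
  [0,[0,0.15,-0.02],[0.002,-0.012,-0.01]],
  [0,[0,0.15,-0.03],[0.002,-0.012,-0.01]],
  [0,[0,0.15,-0.05],[0.002,-0.012,-0.01]],
  [0,[0,0.15,-0.06],[0.002,-0.012,-0.01]],
  [0,[0,0.15,-0.06],[0.002,-0.012,-0.01]],
  [0,[0,0.15,-0.06],[0.002,-0.012,-0.01]],
  [0,[0,0.15,-0.06],[0.002,-0.012,-0.01]],
  [0,[0,0.1,-0.06],[0,0,0]],
  [0,[0,0,0],[0,0,0]],
])

```text
clock: 2.55
tool_pos: [0.5241, 0.1595, 0.2849]
orientation: [147.6, 1.4, 88.1]
force: [0.6, -0.3, 0.2]
opening: 0.0876
```

```bash
python3 -c "
from go import *
to(oc+np.array([.143,0,.16])@Mc,Rc)"
```

```text
t2.55 pos [0.5241 0.1595 0.2849] rpy [147.58   1.4   88.09] f [ 0.6 -0.3  0.2] open 0.0876 q [  50.8  -10.1  -48.8   43.3  -39.8 -173.5]
d mm [ -0.2  63.3 -70.4] rot [ 0.76 -7.67 -5.59] | n 3 shift/row [-0.0002  0.0843 -0.0939] turn/row [ 0.00071 -0.0071  -0.00517]
```

Request:
send_rows([
  [0,[0,0,0.05],[-0.0125,0.0004,0.0197]],
  [0,[0,0,0.05],[-0.0125,0.0004,0.0197]],
  [0,[0,0,0.02],[-0.0125,0.0004,0.0197]],
  [0,[0,0,0],[-0.0125,0.0004,0.0197]],
  [0,[0,0,0],[-0.0125,0.0004,0.0197]],
  [0,[0,0,0],[-0.0125,0.0004,0.0197]],
  [0,[0,0,0],[-0.0125,0.0004,0.0197]],
  [0,[0,0,0],[-0.0125,0.0004,0.0197]],
  [0,[0,0,0],[-0.0125,0.0004,0.0197]],
  [0,[0,0,0],[-0.0125,0.0004,0.0197]],
  [0,[0,0,0],[-0.0125,0.0004,0.0197]],
  [0,[0,0,0],[-0.0125,0.0004,0.0197]],
])

```text
clock: 3.75
tool_pos: [0.5229, 0.1534, 0.319]
orientation: [-171.3, 32.8, -165.3]
force: [0.5, 0.1, -0.0]
opening: 0.0877
```

```bash
python3 -c "
from go import *
Rc=Rtool(-Mc[1],-Mc[2])
to(oc+np.array([.143,0,.16])@Mc,Rc)"; sed -i 's/^Rc=.*/Rc=Rtool(-Mc[1],-Mc[2])/' go.py
```

```text
t3.75 pos [0.5229 0.1534 0.319 ] rpy [-171.29   32.78 -165.35] f [ 0.5  0.1 -0. ] open 0.0877 q [ 51.1 -13.2 -46.8  41.1 -42.  -66.8]
d mm [   1.1   69.3 -104.5] rot [-45.92  -1.7   55.32] | n 9 shift/row [ 0.0005  0.0308 -0.0465] turn/row [-0.01417 -0.00053  0.01708]
```

Request:
send_rows([
  [0,[0,0.01,0],[-0.0142,-0.0005,0.0171]],
  [0,[0,0.01,0],[-0.0142,-0.0005,0.0171]],
  [0,[0,0.02,0],[-0.0142,-0.0005,0.0171]],
  [0,[0,0.03,0],[-0.0142,-0.0005,0.0171]],
  [0,[0,0.04,-0.04],[-0.0142,-0.0005,0.0171]],
  [0,[0,0.04,-0.06],[-0.0142,-0.0005,0.0171]],
  [0,[0,0.05,-0.08],[-0.0142,-0.0005,0.0171]],
  [0,[0,0.05,-0.08],[-0.0142,-0.0005,0.0171]],
  [0,[0,0.05,-0.08],[-0.0142,-0.0005,0.0171]],
  [0,[0,0,0],[0,0,0]],
])

```text
clock: 4.75
tool_pos: [0.5248, 0.2295, 0.2409]
orientation: [-139.7, -1.3, -95.4]
force: [0.1, -1.3, -0.6]
opening: 0.088
```

```bash
python3 -c "
from go import *
to(oc+np.array([.143,0,.13])@Mc,Rc)"
```

```text
t4.75 pos [0.5248 0.2295 0.2409] rpy [-139.75   -1.29  -95.43] f [ 0.1 -1.3 -0.6] open 0.0880 q [ 50.9  -3.8 -58.2  73.2 -34.8 -28.3]
d mm [ 18.3  -9.3 -49.4] rot [ 1.31  0.1  -2.18] | n 2 shift/row [ 0.0365 -0.0186 -0.0988] turn/row [ 0.00182  0.00014 -0.00302]
```

```bash
cat >> go.py <<'E'
e_c=np.array([np.cos(np.radians(-7.6)),np.sin(np.radians(-7.6)),0]);l_c=Mc[1]
T=np.radians(20)
zc=np.sin(T)*e_c-np.cos(T)*np.array([0,0,1]);R20=Rtool(-l_c,zc)
Gc=oc+np.array([.148,0,.0626])@Mc
E
python3 -c "
from go import *
p=Gc+.0188*zc;print(p)
to(p-.09*zc,R20);to(p,R20)"
```

```text
[0.59616711 0.21307688 0.12542073]
t4.75 pos [0.5248 0.2295 0.2409] rpy [-139.75   -1.29  -95.43] f [ 0.1 -1.3 -0.6] open 0.0880 q [ 50.9  -3.8 -58.2  73.2 -34.8 -28.3]
d mm [ 40.9 -12.3 -30.9] rot [ 3.57 19.98 -2.38] | n 3 shift/row [ 0.0545 -0.0164 -0.0412] turn/row [ 0.0033  0.0185 -0.0022]
t4.75 pos [0.5248 0.2295 0.2409] rpy [-139.75   -1.29  -95.43] f [ 0.1 -1.3 -0.6] open 0.0880 q [ 50.9  -3.8 -58.2  73.2 -34.8 -28.3]
d mm [  71.4  -16.4 -115.5] rot [ 3.57 19.98 -2.38] | n 4 shift/row [ 0.0714 -0.0164 -0.1155] turn/row [ 0.00248  0.01387 -0.00165]
```

Request:
send_rows([
  [0,[0.04,-0.01,0],[0.0025,0.014,-0.0017]],
  [0,[0.04,-0.01,-0.02],[0.0025,0.014,-0.0017]],
  [0,[0.04,-0.01,-0.03],[0.0025,0.014,-0.0017]],
  [0,[0.04,-0.01,-0.04],[0.0025,0.014,-0.0017]],
  [0,[0,0,0],[0,0,0]],
])

```text
clock: 5.25
tool_pos: [0.5617, 0.2179, 0.2184]
orientation: [-160.4, 0.4, -97.9]
force: [-0.6, -0.3, 0.0]
opening: 0.0874
```

```bash
python3 -c "
from go import *
p=Gc+.0188*zc;print(p)
to(p-.04*zc,R20);to(p,R20)"
```

```text
[0.59616711 0.21307688 0.12542073]
t5.25 pos [0.5617 0.2179 0.2184] rpy [-160.37    0.35  -97.86] f [-0.6 -0.3  0. ] open 0.0874 q [ 48.9   4.6 -33.3  23.9 -43.2  16.8]
d mm [ 20.9  -3.  -55.4] rot [-0.4  -0.32  0.26] | n 2 shift/row [ 0.0418 -0.0059 -0.1108] turn/row [-0.00056 -0.00045  0.00036]
t5.25 pos [0.5617 0.2179 0.2184] rpy [-160.37    0.35  -97.86] f [-0.6 -0.3  0. ] open 0.0874 q [ 48.9   4.6 -33.3  23.9 -43.2  16.8]
d mm [ 34.4  -4.8 -93. ] rot [-0.4  -0.32  0.26] | n 3 shift/row [ 0.0459 -0.0064 -0.124 ] turn/row [-0.00037 -0.0003   0.00024]
```

Request:
send_rows([
  [0,[0.02,-0.003,-0.06],[0,0,0]],
  [0,[0.03,-0.004,-0.08],[0,0,0]],
  [0,[0.03,-0.004,-0.08],[0,0,0]],
  [0,[0.03,-0.004,-0.08],[0,0,0]],
  [0,[0.02,-0.003,-0.05],[0,0,0]],
  [0,[0,0,0],[0,0,0]],
])

```text
clock: 5.85
tool_pos: [0.5939, 0.211, 0.1314]
orientation: [-160.2, 0.8, -98.5]
force: [-0.8, -0.5, -0.5]
opening: 0.0871
```

```bash
python3 -c "
from go import *
p=Gc+.0188*zc
to(p,R20)
s=snapshot('scene');t=snapshot('side');w=snapshot('wrist')
cv2.imwrite('pics/g1.png',np.vstack([np.hstack([cv2.resize(s['color'][120:240,320:440],(400,300)),cv2.resize(t['color'][160:290,270:400],(400,300))]),np.hstack([cv2.resize(w['color'],(400,300)),np.zeros((300,400,3),np.uint8)])]))"
```

```text
t5.85 pos [0.5939 0.211  0.1314] rpy [-160.23    0.77  -98.47] f [-0.8 -0.5 -0.5] open 0.0871 q [ 44.   11.9 -39.7  32.2 -29.3  10.4]
d mm [ 2.2  2.1 -6. ] rot [-0.79 -0.12  0.87] | n 1 shift/row [ 0.0089  0.0084 -0.024 ] turn/row [-0.0022  -0.00032  0.00242]
```

View pics/g1.png

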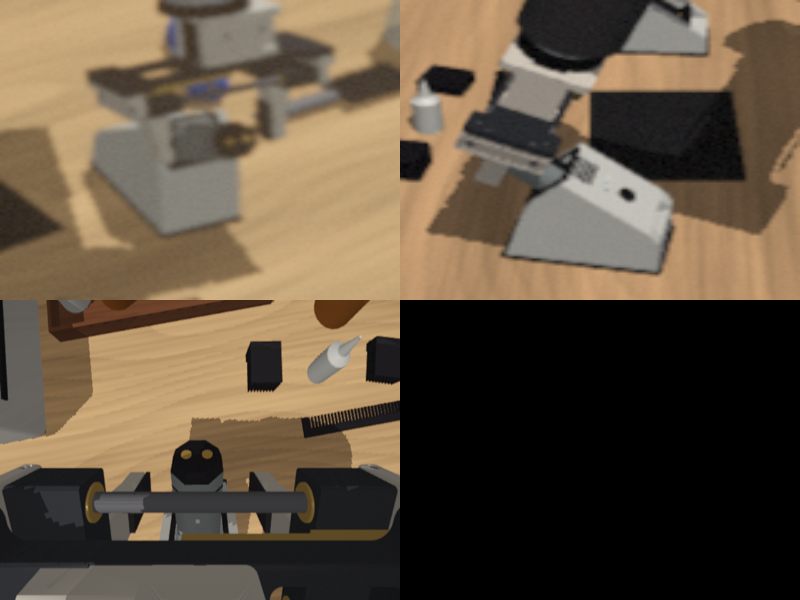

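The wrist view (lower left) shows the grey clipper, with its gold foot contacts at about (197,455), between the open fingers. The blue look-alike is well away. Next I'll make the last few millimetres and close.

Request:
send_rows([
  [0,[0.009,0.008,-0.024],[-0.002,0,0.0024]],
  [0,[0,0,0],[0,0,0]],
  [1,[0,0,0],[0,0,0]],
  [1,[0,0,0],[0,0,0]],
  [1,[0,0,0],[0,0,0]],
  [1,[0,0,0],[0,0,0]],
  [1,[0,0,0],[0,0,0]],
  [1,[0,0,0],[0,0,0]],
])

```text
clock: 6.8
tool_pos: [0.5977, 0.2164, 0.1314]
orientation: [-159.7, 0.4, -97.4]
force: [-0.2, -1.4, 1.6]
opening: 0.045
```

```bash
python3 -c "
from go import *
p=Gc+.0188*zc
to(p,R20); to(p+Mc[0]*.13)"
```

```text
t6.80 pos [0.5977 0.2164 0.1314] rpy [-159.75    0.41  -97.4 ] f [-0.2 -1.4  1.6] open 0.0450 q [ 44.1  12.3 -39.8  33.5 -28.9  10.1]
d mm [-1.5 -3.3 -6. ] rot [-0.37  0.3  -0.2 ] | n 1 shift/row [-0.0062 -0.0132 -0.024 ] turn/row [-0.00103  0.00084 -0.00054]
t6.80 pos [0.5977 0.2164 0.1314] rpy [-159.75    0.41  -97.4 ] f [-0.2 -1.4  1.6] open 0.0450 q [ 44.1  12.3 -39.8  33.5 -28.9  10.1]
d mm [ 97.2 -16.5  77.6] rot [0. 0. 0.] | n 3 shift/row [ 0.1295 -0.022   0.1034] turn/row [0. 0. 0.]
```

Request:
send_rows([
  [0,[-0.006,-0.012,-0.03],[0,0,0]],
  [0,[0,0,0],[0,0,0]],
])

```text
clock: 7.0
tool_pos: [0.596, 0.2132, 0.1233]
orientation: [-159.8, 0.4, -97.4]
force: [1.2, 0.8, 0.3]
opening: 0.056
```

```bash
python3 -c "
from go import *
p=Gc+.0188*zc
to(p,R20); to(p+Mc[0]*.13)"
```

```text
t7.00 pos [0.596  0.2132 0.1233] rpy [-159.75    0.42  -97.4 ] f [1.2 0.8 0.3] open 0.0560 q [ 43.6  12.5 -41.1  35.1 -27.4   8.7]
d mm [ 0.2 -0.1  2.1] rot [-0.38  0.3  -0.2 ] | n 1 shift/row [ 0.0006 -0.0005  0.0086] turn/row [-0.00106  0.00083 -0.00054]
t7.00 pos [0.596  0.2132 0.1233] rpy [-159.75    0.42  -97.4 ] f [1.2 0.8 0.3] open 0.0560 q [ 43.6  12.5 -41.1  35.1 -27.4   8.7]
d mm [ 98.9 -13.3  85.7] rot [0. 0. 0.] | n 3 shift/row [ 0.1318 -0.0177  0.1143] turn/row [0. 0. 0.]
```

Good position; close fully.

Request:
send_rows([
  [1,[0,0,0],[0,0,0]],
  [1,[0,0,0],[0,0,0]],
  [1,[0,0,0],[0,0,0]],
  [1,[0,0,0],[0,0,0]],
  [1,[0,0,0],[0,0,0]],
  [1,[0,0,0],[0,0,0]],
])

```text
clock: 7.6
tool_pos: [0.5959, 0.2129, 0.1229]
orientation: [-159.8, 0.4, -97.4]
force: [-0.2, -0.2, -1.1]
opening: 0.04
```

```bash
python3 -c "
from go import *
p=Gc+.0188*zc
to(p,R20); to(p+Mc[0]*.13)"
```

```text
t7.60 pos [0.5959 0.2129 0.1229] rpy [-159.78    0.39  -97.41] f [-0.2 -0.2 -1.1] open 0.0400 q [ 43.6  12.6 -41.1  35.1 -27.4   8.7]
d mm [0.3 0.2 2.5] rot [-0.35  0.27 -0.19] | n 1 shift/row [0.001  0.0007 0.0102] turn/row [-0.00098  0.00075 -0.00052]
t7.60 pos [0.5959 0.2129 0.1229] rpy [-159.78    0.39  -97.41] f [-0.2 -0.2 -1.1] open 0.0400 q [ 43.6  12.6 -41.1  35.1 -27.4   8.7]
d mm [ 99.  -13.   86.1] rot [0. 0. 0.] | n 3 shift/row [ 0.132  -0.0173  0.1148] turn/row [0. 0. 0.]
```

Request:
send_rows([
  [1,[0.03,-0.004,0.026],[0,0,0]],
  [1,[0.045,-0.006,0.039],[0,0,0]],
  [1,[0.045,-0.006,0.039],[0,0,0]],
  [1,[0.045,-0.006,0.039],[0,0,0]],
])

```text
clock: 8.0
tool_pos: [0.6345, 0.2051, 0.1557]
orientation: [-160.1, 0.1, -97.4]
force: [0.1, 2.2, -3.1]
opening: 0.0393
```

```bash
python3 -c "
from go import *
p=Gc+.0188*zc
s=sensors.get_obs();print((s['tool_pos']-np.array([.5959,.2129,.1229]))@Mc.T, s['force'])
to(p+Mc[0]*.13,R20)"
```

```text
[ 0.0511448  -0.00264919 -0.00014259] [ 0.08315364  2.19953842 -3.10471277]
t8.00 pos [0.6345 0.2051 0.1557] rpy [-1.6014e+02  1.0000e-01 -9.7430e+01] f [ 0.1  2.2 -3.1] open 0.0393 q [ 41.5  13.5 -32.5  27.4 -33.6  19.4]
d mm [60.4 -5.2 53.3] rot [-0.11 -0.13 -0.17] | n 2 shift/row [ 0.1208 -0.0103  0.1066] turn/row [-0.00016 -0.00018 -0.00024]
```

Request:
send_rows([
  [1,[0.05,0.002,0.043],[0,0,0]],
  [1,[0.055,-0.004,0.047],[0,0,0]],
  [1,[0.06,-0.005,0.051],[0,0,0]],
  [1,[0.06,-0.005,0.06],[0,0,0]],
  [1,[0.04,-0.005,0.1],[0,0,0]],
  [1,[0,-0.01,0.12],[0,0,0]],
  [1,[-0.03,-0.02,0.12],[0,0,0]],
  [1,[0,0,0],[0,0,0]],
])

```text
clock: 8.8
tool_pos: [0.6928, 0.1905, 0.2891]
orientation: [-160.8, -0.3, -97.6]
force: [0.1, 0.4, -1.5]
opening: 0.0397
```

```bash
python3 -c "
from go import *
to([.5,.03,.25],R20)
s=snapshot('scene');t=snapshot('side')
cv2.imwrite('pics/g2.png',np.hstack([cv2.resize(s['color'][60:240,280:460],(400,400)),cv2.resize(t['color'][90:290,220:420],(400,400))]))"
```

```text
t8.80 pos [0.6928 0.1905 0.2891] rpy [-160.8    -0.26  -97.59] f [ 0.1  0.4 -1.5] open 0.0397 q [ 37.7  12.7 -11.6  17.2 -53.3  36. ]
d mm [-192.8 -160.5  -39.1] rot [ 0.16 -0.83 -0.01] | n 6 shift/row [-0.1285 -0.107  -0.0261] turn/row [ 7.0e-05 -3.8e-04 -1.0e-05]
```

View pics/g2.png

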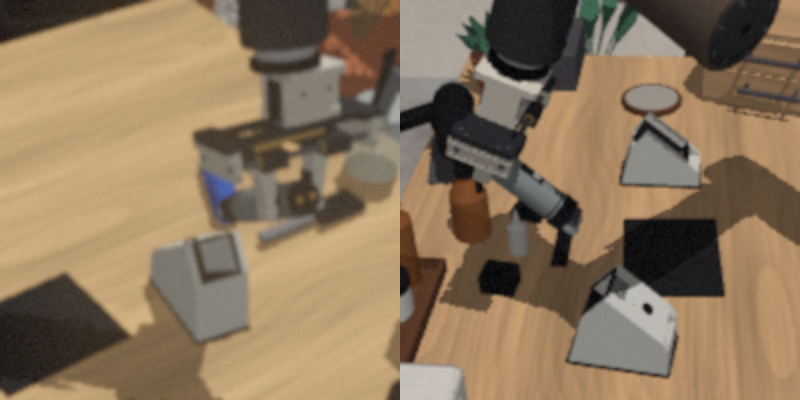

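```bash
cat >> go.py <<'E'
def pose(tp,rpy):
    H=np.eye(4);H[:3,:3]=Rn.from_euler('xyz',rpy,degrees=True).as_matrix();H[:3,3]=tp;return H
def H(R,p):
    h=np.eye(4);h[:3,:3]=R;h[:3,3]=p;return h
def cl(X,Z,p):
    X=np.array(X,float);X/=np.linalg.norm(X);Z=np.array(Z,float);Z-=Z@X*X;Z/=np.linalg.norm(Z);return H(np.stack([X,np.cross(Z,X),Z],1),p)
T1=np.linalg.inv(pose([.5959,.2129,.1229],[-159.78,.39,-97.41]))@cl(-Mc[0],Mc[2],oc+np.array([.088,0,.0596])@Mc)
def now():
    s=sensors.get_obs();return pose(s["tool_pos"],s["orientation"])
E
python3 - <<'E'
from go import *
for k in "ab":
    s=dict(np.load(k+"0.npz"));P=cloud(s)
    m=((s["color"].max(2)<75)&(P[...,0]>.34)&(P[...,0]<.56)&(P[...,1]>-.13)&(P[...,1]<.13)).astype(np.uint8)
    m=cv2.morphologyEx(m,cv2.MORPH_OPEN,np.ones((3,3)))
    c=max(cv2.findContours(m,0,2)[0],key=cv2.contourArea)
    q=np.array([plane(s,u,v,.004)[:2] for (u,v) in c[:,0]])*1000
    print(k,cv2.minAreaRect(q.astype(np.float32)),q.min(0),q.max(0))
print(T1.round(4))
N=now();C=N@T1;print("clipper now",C.round(3))
t=cl([0,1,0],[0,0,1],[.4514,.004,.024])@np.linalg.inv(T1);print("tool target",t.round(4),Rn.from_matrix(t[:3,:3]).as_euler('xyz',degrees=True))
to(t[:3,3]+[0,0,.15],t[:3,:3])
E
```

```text
a ((453.38153076171875, -0.6914596557617188), (149.75042724609375, 189.6313934326172), 3.0615768432617188) [377.18743451 -97.07858171] [532.80892502  95.43388735]
b ((450.7358093261719, 6.5301971435546875), (156.20968627929688, 192.83462524414062), 3.210268497467041) [369.24484489 -94.10971717] [534.11751166 103.94794394]
[[ 1.800e-03  1.000e+00 -7.300e-03 -2.000e-04]
 [ 9.410e-01  8.000e-04  3.384e-01  5.430e-02]
 [ 3.384e-01 -7.500e-03 -9.410e-01  2.000e-03]
 [ 0.000e+00  0.000e+00  0.000e+00  1.000e+00]]
clipper now [[-0.775 -0.136 -0.618  0.641]
 [ 0.097 -0.991  0.096  0.197]
 [-0.625  0.015  0.78   0.265]
 [ 0.     0.     0.     1.   ]]
tool target [[-1.000e+00 -8.000e-04  7.500e-03  4.512e-01]
 [ 1.800e-03  9.410e-01  3.384e-01 -4.780e-02]
 [-7.300e-03  3.384e-01 -9.410e-01  7.600e-03]
 [ 0.000e+00  0.000e+00  0.000e+00  1.000e+00]] [160.21896717   0.4208854  179.89485668]
t8.90 pos [0.6914 0.19   0.2842] rpy [-161.09   -0.44  -97.61] f [ 0.3  0.6 -3.5] open 0.0400 q [ 37.7  12.9 -11.9  17.1 -53.2  35.9]
d mm [-240.2 -237.8 -126.6] rot [ 32.32  27.04 -79.11] | n 12 shift/row [-0.0801 -0.0793 -0.0422] turn/row [ 0.00748  0.00626 -0.01831]
```

Request:
send_rows([
  [1,[-0.08,-0.08,0.01],[0.0075,0.0063,-0.0183]],
  [1,[-0.08,-0.08,0.01],[0.0075,0.0063,-0.0183]],
  [1,[-0.08,-0.08,0.01],[0.0075,0.0063,-0.0183]],
  [1,[-0.08,-0.08,0],[0.0075,0.0063,-0.0183]],
  [1,[-0.08,-0.08,0],[0.0075,0.0063,-0.0183]],
  [1,[-0.08,-0.08,0],[0.0075,0.0063,-0.0183]],
  [1,[-0.08,-0.08,0],[0.0075,0.0063,-0.0183]],
  [1,[-0.08,-0.08,0],[0.0075,0.0063,-0.0183]],
  [1,[-0.08,-0.08,-0.02],[0.0075,0.0063,-0.0183]],
  [1,[-0.08,-0.08,-0.03],[0.0075,0.0063,-0.0183]],
  [1,[-0.08,-0.08,-0.04],[0.0075,0.0063,-0.0183]],
  [1,[-0.06,-0.06,-0.04],[0.0075,0.0063,-0.0183]],
])

```text
clock: 10.1
tool_pos: [0.4389, -0.0493, 0.2366]
orientation: [158.0, -2.1, 177.7]
force: [0.7, -1.3, -3.3]
opening: 0.0396
```

```bash
cat >> go.py <<'E'
def matpose(z): return cl([-.052,.9986,0],[0,0,1],[.452,.003,z])@np.linalg.inv(T1)
E
python3 - <<'E'
from go import *
t=matpose(.12);to(t[:3,3],t[:3,:3])
print((now()@T1).round(3))
E
```

```text
t10.10 pos [ 0.4389 -0.0493  0.2366] rpy [158.04  -2.14 177.67] f [ 0.7 -1.3 -3.3] open 0.0396 q [ -1.8   3.2 -14.6 -22.8 -75.3   5.5]
d mm [  15.6    0.6 -133. ] rot [-2.17 -2.57  5.24] | n 3 shift/row [ 0.0208  0.0008 -0.1774] turn/row [-0.00201 -0.00238  0.00485]
[[ 0.04  -0.998  0.043  0.442]
 [ 0.998  0.039 -0.04   0.002]
 [ 0.038  0.045  0.998  0.255]
 [ 0.     0.     0.     1.   ]]
```

Request:
send_rows([
  [1,[0.016,0.001,-0.1],[-0.0015,-0.0018,0.0036]],
  [1,[0.016,0.001,-0.1],[-0.0015,-0.0018,0.0036]],
  [1,[0.016,0.001,-0.12],[-0.0015,-0.0018,0.0036]],
  [1,[0.016,0.001,-0.12],[-0.0015,-0.0018,0.0036]],
  [1,[0,0,-0.1],[0,0,0]],
  [1,[0,0,-0.06],[0,0,0]],
  [1,[0,0,0],[0,0,0]],
])

```text
clock: 10.8
tool_pos: [0.445, -0.0536, 0.0713]
orientation: [160.3, -0.6, -178.0]
force: [-0.3, -0.6, -2.5]
opening: 0.0392
```

Run:
```python
from go import *
t=matpose(.028);to(t[:3,3],t[:3,:3])
print((now()@T1).round(3))
s=snapshot('scene');t=snapshot('side');w=snapshot('wrist')
cv2.imwrite('pics/m1.png',np.vstack([np.hstack([cv2.resize(s['color'][150:280,220:360],(400,300)),cv2.resize(t['color'][130:270,270:420],(400,300))]),np.hstack([cv2.resize(w['color'],(400,300)),np.zeros((300,400,3),np.uint8)])]))
```

```text
t10.80 pos [ 0.445  -0.0536  0.0713] rpy [ 160.3    -0.56 -177.96] f [-0.3 -0.6 -2.5] open 0.0392 q [ -0.8  14.1 -25.2 -24.3 -54.8  17.6]
d mm [  9.5   4.9 -59.7] rot [ 0.12 -0.98  0.84] | n 2 shift/row [ 0.019   0.0099 -0.1194] turn/row [ 0.00017 -0.00136  0.00116]
[[-0.037 -0.999  0.017  0.444]
 [ 0.999 -0.037  0.002 -0.002]
 [-0.001  0.017  1.     0.088]
 [ 0.     0.     0.     1.   ]]
```

View pics/m1.png

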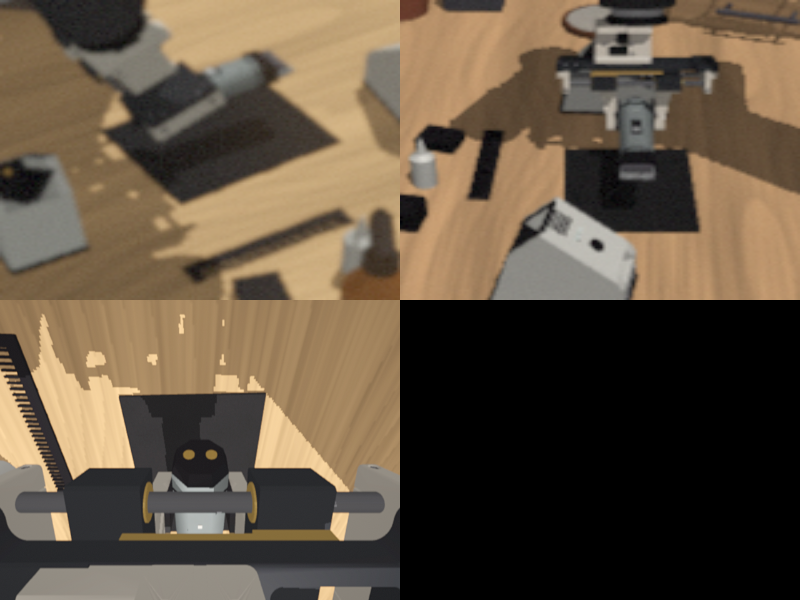

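Request:
send_rows([
  [1,[0.01,0.005,-0.06],[0,-0.0014,0.0012]],
  [1,[0.01,0.005,-0.06],[0,-0.0014,0.0012]],
  [1,[0.01,0.005,-0.05],[0,0,0]],
  [1,[0.005,0.005,-0.03],[0,0,0]],
  [1,[0,0,0],[0,0,0]],
])

```text
clock: 11.45
tool_pos: [0.4608, -0.0493, 0.0278]
orientation: [160.5, 1.4, -177.0]
force: [-0.1, -0.3, -2.0]
opening: 0.0401
```

Run:
```python
from go import *
t=matpose(.024);to(t[:3,3],t[:3,:3])
print((now()@T1).round(3))
```

```text
t11.45 pos [ 0.4608 -0.0493  0.0278] rpy [ 160.49    1.42 -177.02] f [-0.1 -0.3 -2. ] open 0.0401 q [ -0.5  18.3 -26.1 -26.5 -48.5  22. ]
d mm [ -6.3   0.5 -20.3] rot [ 0.22  1.01 -0.1 ] | n 1 shift/row [-0.0253  0.0022 -0.081 ] turn/row [ 0.00062  0.0028  -0.00029]
[[-0.054 -0.998 -0.018  0.458]
 [ 0.999 -0.054  0.004  0.003]
 [-0.005 -0.017  1.     0.044]
 [ 0.     0.     0.     1.   ]]
```

Request:
send_rows([
  [1,[-0.005,0,-0.03],[0,0.0028,0]],
  [1,[-0.005,0,-0.02],[0,0,0]],
  [1,[0,0,-0.012],[0,0,0]],
  [1,[0,0,0],[0,0,0]],
])

```text
clock: 11.85
tool_pos: [0.4591, -0.0494, 0.0122]
orientation: [160.5, 0.4, -177.0]
force: [0.3, -0.7, -2.7]
opening: 0.0399
```

Run:
```python
from go import *
t=matpose(.024);to(t[:3,3],t[:3,:3])
print((now()@T1).round(3))
```

```text
t11.85 pos [ 0.4591 -0.0494  0.0122] rpy [ 160.45    0.41 -177.01] f [ 0.3 -0.7 -2.7] open 0.0399 q [ -0.6  20.2 -26.2 -26.8 -47.8  22.6]
d mm [-4.6  0.7 -4.7] rot [ 0.23  0.   -0.11] | n 1 shift/row [-0.0183  0.0027 -0.0188] turn/row [ 6.5e-04  1.0e-05 -3.1e-04]
[[-0.054 -0.999 -0.     0.456]
 [ 0.999 -0.054  0.004  0.002]
 [-0.004  0.     1.     0.028]
 [ 0.     0.     0.     1.   ]]
```

Request:
send_rows([
  [1,[0,0,-0.008],[0,0,0]],
  [1,[0,0,-0.006],[0,0,0]],
  [1,[0,0,0],[0,0,0]],
])

```text
clock: 12.15
tool_pos: [0.4592, -0.0495, 0.0088]
orientation: [160.5, 0.4, -177.0]
force: [-0.7, -1.0, -2.6]
opening: 0.0401
```

Run:
```python
from go import *
t=matpose(.024);to(t[:3,3],t[:3,:3])
```

```text
t12.15 pos [ 0.4592 -0.0495  0.0088] rpy [ 160.46    0.44 -177.01] f [-0.7 -1.  -2.6] open 0.0401 q [ -0.6  20.5 -26.2 -27.  -47.4  22.9]
d mm [-4.7  0.8 -1.2] rot [ 0.24  0.04 -0.11] | n 1 shift/row [-0.019   0.0031 -0.0049] turn/row [ 0.00067  0.0001  -0.00031]
```

Request:
send_rows([
  [1,[0,0,-0.005],[0,0,0]],
  [1,[0,0,0],[0,0,0]],
])

```text
clock: 12.35
tool_pos: [0.4594, -0.0495, 0.0077]
orientation: [160.5, 0.5, -177.0]
force: [-0.4, 0.5, -2.7]
opening: 0.0398
```

Run:
```python
from go import *
t=matpose(.024);to(t[:3,3],t[:3,:3])
```

```text
t12.35 pos [ 0.4594 -0.0495  0.0077] rpy [ 160.46    0.48 -177.01] f [-0.4  0.5 -2.7] open 0.0398 q [ -0.6  20.6 -26.3 -27.1 -47.3  23. ]
d mm [-4.9  0.8 -0.2] rot [ 0.24  0.07 -0.11] | n 1 shift/row [-0.0197  0.0032 -0.0007] turn/row [ 0.00067  0.00018 -0.00031]
```

Request:
send_rows([
  [1,[0,0,-0.005],[0,0,0]],
  [1,[0,0,0],[0,0,0]],
])

```text
clock: 12.55
tool_pos: [0.4597, -0.0495, 0.0079]
orientation: [160.4, 0.5, -176.9]
force: [0.3, 0.5, -1.8]
opening: 0.04
```

Request:
send_rows([
  [1,[0,0,-0.004],[0,0,0]],
  [1,[0,0,0],[0,0,0]],
])

```text
clock: 12.75
tool_pos: [0.4599, -0.0496, 0.0077]
orientation: [160.4, 0.6, -176.9]
force: [-1.1, 0.2, -2.0]
opening: 0.0401
```

Request:
send_rows([
  [0,[0,0,0],[0,0,0]],
  [0,[0,0,0],[0,0,0]],
  [0,[0,0,0],[0,0,0]],
  [0,[0,0,0.002],[0,0,0]],
  [0,[0,0,0.004],[0,0,0]],
  [0,[0,-0.015,0.04],[0,0,0]],
  [0,[0,-0.03,0.08],[0,0,0]],
  [0,[0,-0.03,0.1],[0,0,0]],
  [0,[0,-0.03,0.1],[0,0,0]],
  [0,[0,0,0.05],[0,0,0]],
  [0,[0,0,0],[0,0,0]],
])

```text
clock: 13.85
tool_pos: [0.4596, -0.0778, 0.1074]
orientation: [160.5, 0.6, -176.9]
force: [0.3, -0.1, -1.3]
opening: 0.0879
```

Run:
```python
from go import *
s=snapshot('scene');t=snapshot('side');w=snapshot('wrist')
np.savez("a2.npz",**s);np.savez("b2.npz",**t)
cv2.imwrite('pics/m2.png',np.vstack([np.hstack([cv2.resize(s['color'][150:280,220:360],(400,300)),cv2.resize(t['color'][130:270,270:420],(400,300))]),np.hstack([cv2.resize(w['color'],(400,300)),np.zeros((300,400,3),np.uint8)])]))
Q=np.vstack([cloud(s).reshape(-1,3),cloud(t).reshape(-1,3)]);src=np.repeat([0,1],256000)
Rm=np.array([[-.052,.9986,0],[.9986,.052,0],[0,0,1]])
q=(Q-[.456,.002,0])@Rm.T
m=(abs(q[:,0])<.11)&(abs(q[:,1])<.04)&(q[:,2]>.012)&(q[:,2]<.05)
for k in(0,1):
  x=q[m&(src==k)];print(len(x),np.percentile(x,[1,5,50,95,99],axis=0).round(4).tolist())
  a=x[(x[:,2]>.025)]
  for t0 in range(-100,100,20):
    y=a[(a[:,0]*1000>t0)&(a[:,0]*1000<t0+20)]
    if len(y)>5:print(t0,len(y),"lat",np.percentile(y[:,1],[5,95]).round(4),"top",np.percentile(y[:,2],[50,95]).round(4))
to([0,0,0])
```

```text
771 [[-0.0927, -0.0162, 0.0146], [-0.0898, -0.009, 0.0175], [-0.0117, 0.0137, 0.0364], [0.0716, 0.0227, 0.0458], [0.0819, 0.0243, 0.0476]]
-100 71 lat [-0.0088  0.0214] top [0.0367 0.045 ]
-80 80 lat [-0.0049  0.0225] top [0.0403 0.0468]
-60 66 lat [0.0002 0.0227] top [0.0391 0.0457]
-40 74 lat [-0.0055  0.0225] top [0.0403 0.0466]
-20 71 lat [-0.0048  0.022 ] top [0.0404 0.0473]
0 72 lat [-0.0074  0.022 ] top [0.0397 0.0459]
20 71 lat [-0.0085  0.0222] top [0.0395 0.0463]
40 69 lat [-0.0123  0.0224] top [0.039  0.0446]
60 58 lat [-0.016   0.0225] top [0.0341 0.0384]
473 [[-0.0839, -0.0195, 0.0178], [-0.074, -0.0169, 0.0224], [0.0221, 0.0018, 0.0377], [0.0834, 0.0194, 0.045], [0.0881, 0.021, 0.0463]]
-100 13 lat [-0.0171  0.0164] top [0.0405 0.0434]
-80 43 lat [-0.0186  0.0182] top [0.0398 0.0451]
-60 41 lat [-0.0176  0.019 ] top [0.0403 0.0445]
-40 39 lat [-0.0168  0.0194] top [0.041  0.0458]
-20 45 lat [-0.0162  0.0192] top [0.0421 0.0462]
0 51 lat [-0.0173  0.02  ] top [0.0405 0.0449]
20 47 lat [-0.0178  0.0204] top [0.0393 0.0451]
40 61 lat [-0.0141  0.018 ] top [0.0391 0.0448]
60 70 lat [-0.0181  0.0198] top [0.0338 0.0386]
80 29 lat [-0.0145  0.017 ] top [0.0296 0.0355]
t14.00 pos [ 0.4582 -0.0772  0.1049] rpy [ 160.46    0.32 -176.92] f [-0.4  0.5 -0.2] open 0.0877 q [ -3.3  12.9 -21.7 -22.8 -59.4  18.8]
d mm [-458.2   77.2 -104.9] rot [0. 0. 0.] | n 11 shift/row [-0.1666  0.0281 -0.0381] turn/row [0. 0. 0.]
```

View pics/m2.png

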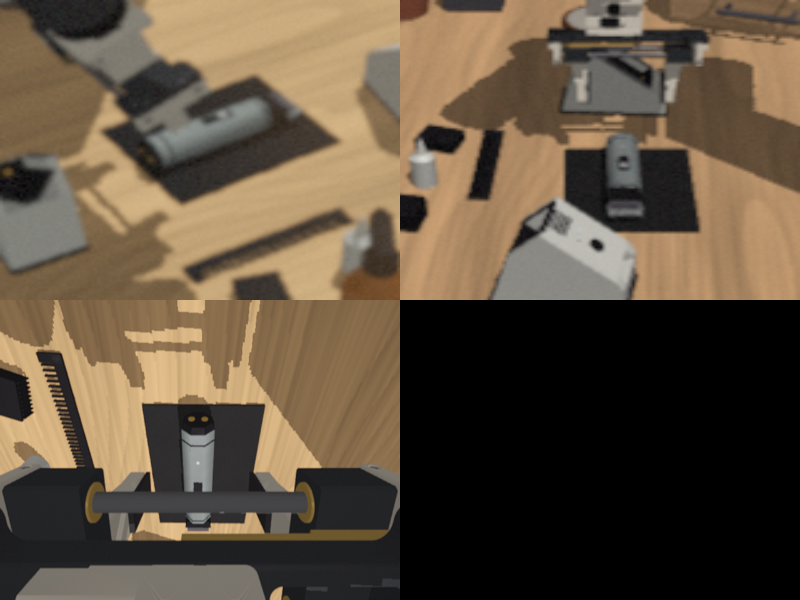

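```bash
cat >> go.py <<'E'
Cm=cl([-.052,.9986,0],[0,0,1],[.457,.002,.024])
Xm,Zm=Cm[:3,0],Cm[:3,2]
z2=-np.sin(T)*Xm-np.cos(T)*Zm
R2=Rtool(-np.array([.9986,.052,0]),z2)
G2=Cm[:3,3]+.033*Xm+.004*Zm; p2=G2+.0188*z2
E
python3 - <<'E'
from go import *
print(p2);to(p2-.08*z2,R2)
E
```

```text
[0.45561829 0.02853407 0.01033378]
t14.00 pos [ 0.4582 -0.0772  0.1049] rpy [ 160.46    0.32 -176.92] f [-0.4  0.5 -0.2] open 0.0877 q [ -3.3  12.9 -21.7 -22.8 -59.4  18.8]
d mm [ -4.  133.1 -19.4] rot [-39.5   -1.78  -0.21] | n 5 shift/row [-0.0032  0.1064 -0.0155] turn/row [-0.02194 -0.00099 -0.00012]
```

Request:
send_rows([
  [0,[0,0.09,0.01],[-0.02,-0.001,0]],
  [0,[0,0.09,0.01],[-0.02,-0.001,0]],
  [0,[0,0.1,0],[-0.02,-0.001,0]],
  [0,[0,0.1,-0.02],[-0.02,-0.001,0]],
  [0,[0,0.1,-0.03],[-0.02,-0.001,0]],
  [0,[0,0.05,-0.03],[-0.01,0,0]],
  [0,[0,0,0],[0,0,0]],
])

```text
clock: 14.7
tool_pos: [0.4549, 0.0355, 0.0839]
orientation: [-163.1, -0.4, -177.5]
force: [-0.1, -0.6, 0.6]
opening: 0.0874
```

Run:
```python
from go import *
to(p2-.03*z2,R2);to(p2,R2)
```

```text
t14.70 pos [0.4549 0.0355 0.0839] rpy [-163.11   -0.35 -177.54] f [-0.1 -0.6  0.6] open 0.0874 q [ 40.4  11.6 -42.7  17.7 -47.9 -51.2]
d mm [  0.2   3.3 -45.3] rot [-3.09 -0.5   0.53] | n 2 shift/row [ 0.0004  0.0065 -0.0907] turn/row [-0.00429 -0.0007   0.00073]
t14.70 pos [0.4549 0.0355 0.0839] rpy [-163.11   -0.35 -177.54] f [-0.1 -0.6  0.6] open 0.0874 q [ 40.4  11.6 -42.7  17.7 -47.9 -51.2]
d mm [  0.7  -7.  -73.5] rot [-3.09 -0.5   0.53] | n 2 shift/row [ 0.0014 -0.014  -0.147 ] turn/row [-0.00429 -0.0007   0.00073]
```

Request:
send_rows([
  [0,[0,0.006,-0.06],[-0.004,-0.0007,0.0007]],
  [0,[0,-0.005,-0.07],[-0.004,-0.0007,0.0007]],
  [0,[0,-0.01,-0.06],[0,0,0]],
  [0,[0,-0.01,-0.05],[0,0,0]],
  [0,[0,0,-0.03],[0,0,0]],
  [0,[0,0,0],[0,0,0]],
])

```text
clock: 15.3
tool_pos: [0.4508, 0.0302, 0.0091]
orientation: [-159.9, -0.6, -176.7]
force: [0.1, -0.3, -0.2]
opening: 0.0876
```

Run:
```python
from go import *
to(p2,R2)
```

```text
t15.30 pos [0.4508 0.0302 0.0091] rpy [-159.95   -0.62 -176.75] f [ 0.1 -0.3 -0.2] open 0.0876 q [ 40.9  19.2 -49.8  26.2 -36.9 -60.8]
d mm [ 4.8 -1.7  1.2] rot [ 0.09 -0.62 -0.27] | n 1 shift/row [ 0.0192 -0.0068  0.0048] turn/row [ 0.00024 -0.00171 -0.00075]
```

Request:
send_rows([
  [0,[0.019,-0.007,0.005],[0,-0.0017,-0.0007]],
  [0,[0,0,0],[0,0,0]],
  [1,[0,0,0],[0,0,0]],
  [1,[0,0,0],[0,0,0]],
  [1,[0,0,0],[0,0,0]],
  [1,[0,0,0],[0,0,0]],
  [1,[0,0,0],[0,0,0]],
  [1,[0,0,0],[0,0,0]],
  [1,[0,0,0],[0,0,0]],
  [1,[0,0,0],[0,0,0]],
])

```text
clock: 16.3
tool_pos: [0.4571, 0.0289, 0.0124]
orientation: [-160.1, 0.2, -177.1]
force: [0.2, -0.5, -0.1]
opening: 0.0399
```

Run:
```python
from go import *
to(p2,R2)
```

```text
t16.30 pos [0.4571 0.0289 0.0124] rpy [-160.05    0.21 -177.06] f [ 0.2 -0.5 -0.1] open 0.0399 q [ 40.3  18.9 -49.9  27.2 -36.7 -61.5]
d mm [-1.5 -0.4 -2. ] rot [-0.06  0.2   0.04] | n 1 shift/row [-0.006  -0.0016 -0.0082] turn/row [-0.00017  0.00057  0.00011]
```

```bash
cat >> go.py <<'E'
T2=np.linalg.inv(pose([.4571,.0289,.0124],[-160.05,.21,-177.06]))@Cm
T2[0,3]=0
def dock(t,w,v=.0005): return cl(Md[0],Md[2],od+np.array([t,v,w])@Md)@np.linalg.inv(T2)
def dk(): 
    C=now()@T2;Q=(C[:3,3]-od)@Md.T;print("clip in dock t,v,w mm",(Q*1000).round(1),"home t=82 w=69; rot err",Rn.from_matrix(C[:3,:3]@np.stack([Md[0],np.cross(Md[2],Md[0]),Md[2]],1).T).as_rotvec(degrees=True).round(2))
E
python3 - <<'E'
from go import *
print(T2.round(3));
t=dock(.12,.16);to(t[:3,3],t[:3,:3]);dk()
E
```

```text
[[ 0.001  1.    -0.004  0.   ]
 [ 0.94  -0.002 -0.341 -0.029]
 [-0.341 -0.003 -0.94  -0.002]
 [ 0.     0.     0.     1.   ]]
t16.30 pos [0.4571 0.0289 0.0124] rpy [-160.05    0.21 -177.06] f [ 0.2 -0.5 -0.1] open 0.0399 q [ 40.3  18.9 -49.9  27.2 -36.7 -61.5]
d mm [  47.  -265.5  195.7] rot [ 32.13 -31.04 -89.77] | n 13 shift/row [ 0.0145 -0.0817  0.0602] turn/row [ 0.00687 -0.00663 -0.01918]
clip in dock t,v,w mm [ -9.6 238.3  39.4] home t=82 w=69; rot err [-32.13  31.04  89.77]
```

Request:
send_rows([
  [1,[0,0,0.04],[0,0,0]],
  [1,[0,0,0.08],[0,0,0]],
  [1,[0,0,0.12],[0,0,0]],
  [1,[0,0,0.15],[0,0,0]],
  [1,[0,0,0.15],[0,0,0]],
  [1,[0,0,0.15],[0,0,0]],
  [1,[0,0,0.15],[0,0,0]],
])

```text
clock: 17.0
tool_pos: [0.4496, 0.0263, 0.2271]
orientation: [-160.0, -0.7, -177.1]
force: [1.4, 1.2, -2.9]
opening: 0.0397
```

Run:
```python
from go import *
t=dock(.14,.17);to(t[:3,3],t[:3,:3]);dk()
```

```text
t17.00 pos [0.4496 0.0263 0.2271] rpy [-159.96   -0.68 -177.12] f [ 1.4  1.2 -2.9] open 0.0397 q [ 42.1   2.3 -32.   16.  -69.9 -46.5]
d mm [  63.4 -263.     1.5] rot [ 31.54 -31.83 -90.  ] | n 13 shift/row [ 0.0195 -0.0809  0.0005] turn/row [ 0.00674 -0.0068  -0.01923]
clip in dock t,v,w mm [122.8 235.5 208.6] home t=82 w=69; rot err [-31.54  31.83  90.  ]
```

Request:
send_rows([
  [1,[0.03,-0.07,0.03],[0.0068,-0.0068,-0.0193]],
  [1,[0.03,-0.08,0.03],[0.0068,-0.0068,-0.0193]],
  [1,[0.03,-0.08,0.03],[0.0068,-0.0068,-0.0193]],
  [1,[0.03,-0.08,0.02],[0.0068,-0.0068,-0.0193]],
  [1,[0.03,-0.08,0.02],[0.0068,-0.0068,-0.0193]],
  [1,[0.03,-0.08,0.02],[0.0068,-0.0068,-0.0193]],
  [1,[0.02,-0.08,0],[0.0068,-0.0068,-0.0193]],
  [1,[0.02,-0.08,0],[0.0068,-0.0068,-0.0193]],
  [1,[0.02,-0.08,0],[0.0068,-0.0068,-0.0193]],
  [1,[0.02,-0.08,0],[0.0068,-0.0068,-0.0193]],
  [1,[0.01,-0.08,0],[0.0068,-0.0068,-0.0193]],
  [1,[0,-0.08,0],[0.0068,-0.0068,-0.0193]],
])

```text
clock: 18.2
tool_pos: [0.513, -0.2129, 0.2754]
orientation: [160.5, 1.1, 92.7]
force: [-0.1, -0.2, -3.3]
opening: 0.0396
```

Run:
```python
from go import *
t=dock(.12,.15);to(t[:3,3],t[:3,:3]);dk()
```

```text
t18.20 pos [ 0.513  -0.2129  0.2754] rpy [160.46   1.07  92.73] f [-0.1 -0.2 -3.3] open 0.0396 q [ -3.   -3.4 -24.1  -1.2 -49.7 -83.5]
d mm [ -2.4 -23.8 -75. ] rot [ 0.94 -0.5  -3.89] | n 2 shift/row [-0.0048 -0.0475 -0.15  ] turn/row [ 0.00131 -0.00069 -0.00541]
clip in dock t,v,w mm [169.9  22.3 206.4] home t=82 w=69; rot err [-0.94  0.5   3.89]
```

Request:
send_rows([
  [1,[0,-0.03,-0.06],[0.0005,-0.0003,-0.003]],
  [1,[0,-0.03,-0.07],[0.0005,-0.0003,-0.003]],
  [1,[0,-0.02,-0.07],[0.0005,-0.0003,-0.003]],
  [1,[0,-0.02,-0.07],[0.0005,0,-0.002]],
  [1,[0,0,-0.04],[0,0,0]],
  [1,[0,0,0],[0,0,0]],
])

```text
clock: 18.8
tool_pos: [0.5065, -0.2388, 0.1959]
orientation: [160.2, -0.1, 88.2]
force: [0.2, -0.2, -2.5]
opening: 0.0399
```

Run:
```python
from go import *
t=dock(.1,.11);to(t[:3,3],t[:3,:3]);dk()
```

```text
t18.80 pos [ 0.5065 -0.2388  0.1959] rpy [ 1.6022e+02 -1.0000e-01  8.8200e+01] f [ 0.2 -0.2 -2.5] open 0.0399 q [ -6.4   1.1 -30.3  -2.6 -39.  -83.6]
d mm [ 14.5   2.  -39. ] rot [-0.24 -0.27  0.63] | n 1 shift/row [ 0.0578  0.0079 -0.1559] turn/row [-0.00067 -0.00075  0.00176]
clip in dock t,v,w mm [114.1  -1.4 149.2] home t=82 w=69; rot err [ 0.24  0.27 -0.63]
```

Request:
send_rows([
  [1,[0.02,0.003,-0.04],[-0.0007,-0.0007,0.0017]],
  [1,[0.02,0.003,-0.05],[0,0,0]],
  [1,[0.02,0.003,-0.05],[0,0,0]],
  [1,[0,0,-0.02],[0,0,0]],
  [1,[0,0,0],[0,0,0]],
])

```text
clock: 19.3
tool_pos: [0.5232, -0.2349, 0.1593]
orientation: [159.8, 0.2, 89.1]
force: [-0.1, -1.0, -3.0]
opening: 0.0395
```

Run:
```python
from go import *
t=dock(.1,.085);to(t[:3,3],t[:3,:3]);dk()
print("home tcp",dock(.082,.069)[:3,3])
s=snapshot('scene');t=snapshot('side');w=snapshot('wrist')
cv2.imwrite('pics/d1.png',np.vstack([np.hstack([cv2.resize(s['color'][170:270,180:310],(400,300)),cv2.resize(t['color'][100:200,290:420],(400,300))]),np.hstack([cv2.resize(w['color'],(400,300)),np.zeros((300,400,3),np.uint8)])]))
# actual clipper pts relative to predicted clipper frame
C=now()@T2
for k,S in(("a",s),("b",t)):
    q=(cloud(S).reshape(-1,3)-C[:3,3])@C[:3,:3]
    m=(q[:,0]>-.08)&(q[:,0]<0.0)&(abs(q[:,1])<.03)&(abs(q[:,2])<.03);x=q[m]
    for ph in range(-135,226,45):
        n=np.array([np.cos(np.radians(ph)),np.sin(np.radians(ph))]);d=x[:,1:]@n;tt=x[:,1:]@[-n[1],n[0]];g=(abs(tt)<.006)&(d>.012)
        if g.sum()>8:print(k,ph,g.sum(),np.median(d[g]).round(4),"slope",np.polyfit(x[g,0],d[g],1)[0].round(3))
```

```text
t19.30 pos [ 0.5232 -0.2349  0.1593] rpy [159.75   0.18  89.1 ] f [-0.1 -1.  -3. ] open 0.0395 q [ -5.7   4.5 -32.2  -2.7 -33.1 -83.1]
d mm [ 13.8  -2.2 -21.5] rot [ 0.05  0.2  -0.27] | n 1 shift/row [ 0.0552 -0.0088 -0.0861] turn/row [ 0.00015  0.00054 -0.00074]
clip in dock t,v,w mm [103.2   2.3 110.3] home t=82 w=69; rot err [-0.05 -0.2   0.27]
home tcp [ 0.5334991  -0.23707327  0.11394041]
b -45 26 0.0203 slope -0.029
b 0 59 0.0197 slope -0.005
b 45 69 0.0198 slope -0.008
b 90 31 0.0194 slope 0.039
```

View pics/d1.png

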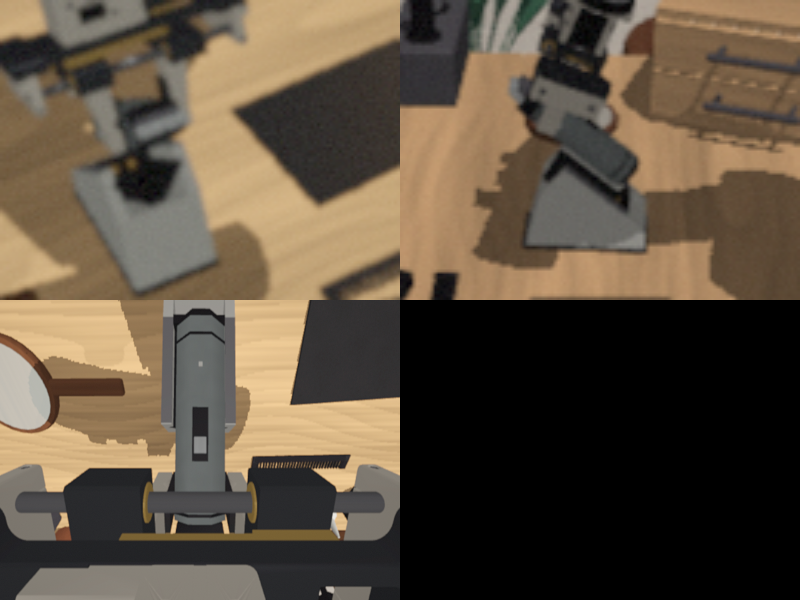

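Request:
send_rows([
  [1,[0.02,-0.007,-0.035],[0,0.0005,-0.0007]],
  [1,[0.02,-0.002,-0.035],[0,0,0]],
  [1,[0.015,0,-0.02],[0,0,0]],
  [1,[0,0,0],[0,0,0]],
])

```text
clock: 19.85
tool_pos: [0.5392, -0.2379, 0.1374]
orientation: [159.7, 0.2, 88.8]
force: [0.2, -0.3, -3.6]
opening: 0.0396
```

Run:
```python
from go import *
t=dock(.098,.073);to(t[:3,3],t[:3,:3]);dk()
```

```text
t19.85 pos [ 0.5392 -0.2379  0.1374] rpy [159.69   0.23  88.81] f [ 0.2 -0.3 -3.6] open 0.0396 q [ -5.8   7.5 -32.2  -2.7 -30.1 -83.3]
d mm [  4.    0.7 -10.2] rot [0.1  0.26 0.03] | n 1 shift/row [ 0.0159  0.0028 -0.0406] turn/row [2.8e-04 7.1e-04 8.0e-05]
clip in dock t,v,w mm [101.4  -0.3  83.2] home t=82 w=69; rot err [-0.1  -0.26 -0.03]
```

Request:
send_rows([
  [1,[0.007,0.001,-0.015],[0,0,0]],
  [1,[0.006,0.001,-0.013],[0,0,0]],
  [1,[0.005,0,-0.012],[0,0,0]],
  [1,[0,0,0],[0,0,0]],
])

```text
clock: 20.25
tool_pos: [0.544, -0.2374, 0.126]
orientation: [159.8, 0.2, 88.8]
force: [0.0, -0.1, -2.8]
opening: 0.04
```

Run:
```python
from go import *
t=dock(.098,.069);to(t[:3,3],t[:3,:3]);dk()
```

```text
t20.25 pos [ 0.544  -0.2374  0.126 ] rpy [159.76   0.23  88.8 ] f [ 0.  -0.1 -2.8] open 0.0400 q [ -5.6   8.8 -32.5  -2.8 -28.6 -83.3]
d mm [ 1.8  0.1 -1.7] rot [0.09 0.19 0.03] | n 1 shift/row [ 0.0072  0.0006 -0.0069] turn/row [2.6e-04 5.2e-04 9.0e-05]
clip in dock t,v,w mm [97.7  0.3 71.4] home t=82 w=69; rot err [-0.09 -0.19 -0.03]
```

Very close to seating; step perpendicular to the slope by about 1 mm until contact shows.

Request:
send_rows([
  [1,[0.003,0,-0.004],[0,0,0]],
  [1,[0.003,0,-0.004],[0,0,0]],
  [1,[0,0,0],[0,0,0]],
])

```text
clock: 20.55
tool_pos: [0.5456, -0.2374, 0.1241]
orientation: [159.7, 0.2, 88.8]
force: [0.1, 0.4, -2.6]
opening: 0.0397
```

Run:
```python
from go import *
to([0,0,0]);dk();s=sensors.get_obs();print((s["force"]@Md.T).round(2),s["moment"].round(2))
```

```text
t20.55 pos [ 0.5456 -0.2374  0.1241] rpy [159.74   0.23  88.81] f [ 0.1  0.4 -2.6] open 0.0397 q [ -5.6   9.  -32.5  -2.8 -28.3 -83.3]
d mm [-545.6  237.4 -124.1] rot [0. 0. 0.] | n 14 shift/row [-0.1559  0.0678 -0.0354] turn/row [0. 0. 0.]
clip in dock t,v,w mm [97.8  0.4 68.9] home t=82 w=69; rot err [-0.1  -0.21 -0.03]
[-1.6   0.35 -2.02] [0.06 1.38 0.01]
```

Request:
send_rows([
  [1,[0.0026,0,-0.0031],[0,0,0]],
  [1,[0,0,0],[0,0,0]],
])

```text
clock: 20.75
tool_pos: [0.5462, -0.2375, 0.1235]
orientation: [159.7, 0.2, 88.8]
force: [-0.8, -0.4, -1.5]
opening: 0.0399
```

Request:
send_rows([
  [1,[0.0026,0,-0.0031],[0,0,0]],
  [1,[0,0,0],[0,0,0]],
])

```text
clock: 20.95
tool_pos: [0.5466, -0.2377, 0.1231]
orientation: [159.7, 0.3, 88.8]
force: [-1.7, -0.7, 0.1]
opening: 0.0396
```

Run:
```python
from go import *
to([0,0,0]);dk();s=sensors.get_obs();print((s["force"]@Md.T).round(2),s["moment"].round(2))
```

```text
t20.95 pos [ 0.5466 -0.2377  0.1231] rpy [159.75   0.27  88.83] f [-1.7 -0.7  0.1] open 0.0396 q [ -5.6   9.2 -32.4  -2.7 -28.2 -83.3]
d mm [-546.6  237.7 -123.1] rot [0. 0. 0.] | n 14 shift/row [-0.1562  0.0679 -0.0352] turn/row [0. 0. 0.]
clip in dock t,v,w mm [97.9  0.  67.4] home t=82 w=69; rot err [-0.14 -0.2  -0.  ]
[-1.2  -0.74  1.13] [-0.14  1.83 -0.07]
```

Request:
send_rows([
  [1,[-0.0092,0,-0.0077],[0,0,0]],
  [1,[-0.0092,0,-0.0077],[0,0,0]],
  [1,[-0.0092,0,-0.0077],[0,0,0]],
  [1,[0,0,0],[0,0,0]],
])

```text
clock: 21.35
tool_pos: [0.5449, -0.2375, 0.1219]
orientation: [159.0, 0.3, 88.9]
force: [-4.0, -0.8, -2.1]
opening: 0.0393
```

```bash
cat >> go.py <<'E'
def st():
    dk();s=sensors.get_obs();print("t%.2f"%s["clock"],"F t,v,w",(s["force"]@Md.T).round(2),s["moment"].round(2),"open",s["opening"].round(4))
E
python3 -c "
from go import *
st()"
```

```text
clip in dock t,v,w mm [95.7  0.2 67.3] home t=82 w=69; rot err [-0.23 -0.9   0.09]Traceback (most recent call last):
  File "<string>", line 3, in <module>
    st()
    ~~^^
  File "go.py", line 37, in st
    dk();s=sensors.get_obs();print("t%.2f"%s["clock"],"F t,v,w",(s["force"]@Md.T).round(2),s["moment"].round(2),"open",s["opening"].round(4))
                                                                                                                       ^^^^^^^^^^^^^^^^^^
AttributeError: 'float' object has no attribute 'round'
```

Request:
send_rows([
  [1,[-0.015,0,-0.011],[0,0.001,0]],
  [1,[-0.015,0,-0.011],[0,0.001,0]],
  [1,[0,0,0],[0,0,0]],
])

```text
clock: 21.65
tool_pos: [0.5363, -0.2373, 0.1153]
orientation: [159.9, 0.3, 88.9]
force: [0.1, -0.1, -2.4]
opening: 0.0398
```

```bash
sed -i 's/s\["opening"\].round(4)/"%.4f"%s["opening"]/' go.py
python3 -c "
from go import *
st()"
```

```text
clip in dock t,v,w mm [85.   0.3 68.2] home t=82 w=69; rot err [-0.19 -0.07  0.06]
t21.65 F t,v,w [-1.48 -0.07 -1.93] [0.03 1.41 0.01] open 0.0398
```

Request:
send_rows([
  [1,[-0.007,0,-0.008],[0,0,0]],
  [1,[0,0,0],[0,0,0]],
])

```text
clock: 21.85
tool_pos: [0.5357, -0.2375, 0.1138]
orientation: [159.7, 0.4, 88.9]
force: [-0.8, 1.0, 0.0]
opening: 0.0395
```

```bash
python3 -c "
from go import *
st()"
```

```text
clip in dock t,v,w mm [83.5  0.  67.4] home t=82 w=69; rot err [-0.22 -0.21  0.07]
t21.85 F t,v,w [-0.61  0.98  0.53] [0.49 1.53 0.11] open 0.0395
```

Request:
send_rows([
  [1,[-0.007,0,-0.007],[0,0,0]],
  [1,[0,0,0],[0,0,0]],
])

```text
clock: 22.05
tool_pos: [0.5356, -0.2374, 0.1139]
orientation: [159.5, 0.4, 88.9]
force: [-2.3, 0.9, -2.5]
opening: 0.0396
```

```bash
python3 -c "
from go import *
st()"
```

```text
clip in dock t,v,w mm [83.5  0.1 67.4] home t=82 w=69; rot err [-0.25 -0.44  0.1 ]
t22.05 F t,v,w [-3.38  0.87 -0.42] [ 0.21  1.93 -0.03] open 0.0396
```

Request:
send_rows([
  [1,[-0.014,0,-0.01],[0,0.0012,0]],
  [1,[-0.014,0,-0.01],[0,0,0]],
])

```text
clock: 22.25
tool_pos: [0.5356, -0.2375, 0.1138]
orientation: [159.2, 0.5, 89.0]
force: [3.9, 6.0, 7.9]
opening: 0.0397
```

```bash
python3 -c "
from go import *
st()"
```

```text
clip in dock t,v,w mm [83.3 -0.  67.2] home t=82 w=69; rot err [-0.37 -0.79  0.18]
t22.25 F t,v,w [7.94 6.04 3.59] [ 2.24 -1.31  0.49] open 0.0397
```

Request:
send_rows([
  [1,[0,0,0],[0,0.001,0]],
  [0,[0,0,0],[0,0,0]],
  [0,[0,0,0],[0,0,0]],
  [0,[0,0,0],[0,0,0]],
  [0,[0,0,0],[0,0,0]],
  [0,[0,0,0],[0,0,0]],
  [0,[-0.01,0,0.03],[0,0,0]],
  [0,[-0.02,0,0.06],[0,0,0]],
  [0,[-0.03,0,0.08],[0,0,0]],
  [0,[-0.03,0,0.1],[0,0,0]],
  [0,[0,0,0.1],[0,0,0]],
  [0,[0,0,0],[0,0,0]],
])

```text
clock: 23.45
tool_pos: [0.5088, -0.238, 0.2099]
orientation: [159.8, 0.5, 89.0]
force: [0.1, 0.6, 0.6]
opening: 0.0875
```

```bash
cat > chk.py <<'E'
from go import *
import sys
to([0,0,0])
s=snapshot('scene');t=snapshot('side');w=snapshot('wrist')
cv2.imwrite(sys.argv[1],np.vstack([np.hstack([cv2.resize(s['color'][180:270,180:300],(400,300),interpolation=2),cv2.resize(t['color'][110:200,300:420],(400,300),interpolation=2)]),np.hstack([cv2.resize(w['color'],(400,300)),np.zeros((300,400,3),np.uint8)])]))
for k,S in(("a",s),("b",t)):
    Q=(cloud(S)-od)@Md.T;q=Q.reshape(-1,3);q=q-[0,0,.068]
    m=(q[:,0]>0.0)&(q[:,0]<.12)&(abs(q[:,1])<.03)&(abs(q[:,2])<.03);x=q[m]
    for ph in range(-135,226,45):
        n=np.array([np.cos(np.radians(ph)),np.sin(np.radians(ph))]);d=x[:,1:]@n;tt=x[:,1:]@[-n[1],n[0]];g=(abs(tt)<.006)&(d>.012)&(d<.026)
        if g.sum()>8:print(k,ph,g.sum(),np.median(d[g]).round(4),"slope",np.polyfit(x[g,0],d[g],1)[0].round(3))
    m=(q[:,0]>.1)&(q[:,0]<.20)&(abs(q[:,1])<.025)&(abs(q[:,2])<.025)
    print("tip t",np.percentile(q[m][:,0],[50,90,95,98,99.5]).round(4),m.sum())
    m=(abs(q[:,1])<.006)&(q[:,2]>.005)&(q[:,2]<.03)&(q[:,0]<.1)&(q[:,0]>-.04);o=q[m][np.argsort(q[m][:,0])]
    for b in range(-40,40,5):
        y=o[(o[:,0]*1000>=b)&(o[:,0]*1000<b+5)]
        if len(y):print((b,len(y),round(float(np.median(y[:,2]))*1000,1)),end=" ")
    print()
E
python3 chk.py pics/r1.png
```

```text
t23.45 pos [ 0.5088 -0.238   0.2099] rpy [159.84   0.54  89.01] f [0.1 0.6 0.6] open 0.0875 q [ -6.    0.1 -29.6  -1.9 -40.1 -83.7]
d mm [-508.8  238.  -209.9] rot [0. 0. 0.] | n 14 shift/row [-0.1454  0.068  -0.06  ] turn/row [0. 0. 0.]
a -135 13 0.0218 slope -0.093
a 90 21 0.0205 slope 0.008
a 135 44 0.0203 slope 0.005
a 180 27 0.0204 slope 0.008
a 225 13 0.0218 slope -0.093
tip t [0.1516 0.1679 0.1713 0.1745 0.1751] 299
(5, 1, 20.5) (15, 1, 20.4) (25, 2, 20.2) (30, 2, 19.8) 
b -45 14 0.02 slope 0.004
b 0 34 0.0195 slope 0.049
b 45 94 0.02 slope -0.003
b 90 51 0.0197 slope 0.003
tip t [0.134  0.1626 0.166  0.17   0.1715] 226
(-40, 3, 6.9) (-5, 3, 17.8) (0, 2, 19.1) (5, 3, 19.0) (10, 2, 19.3) (15, 3, 19.0) (20, 2, 19.9) (25, 3, 17.4) (30, 3, 19.8) (35, 2, 20.7)
```

View pics/r1.png

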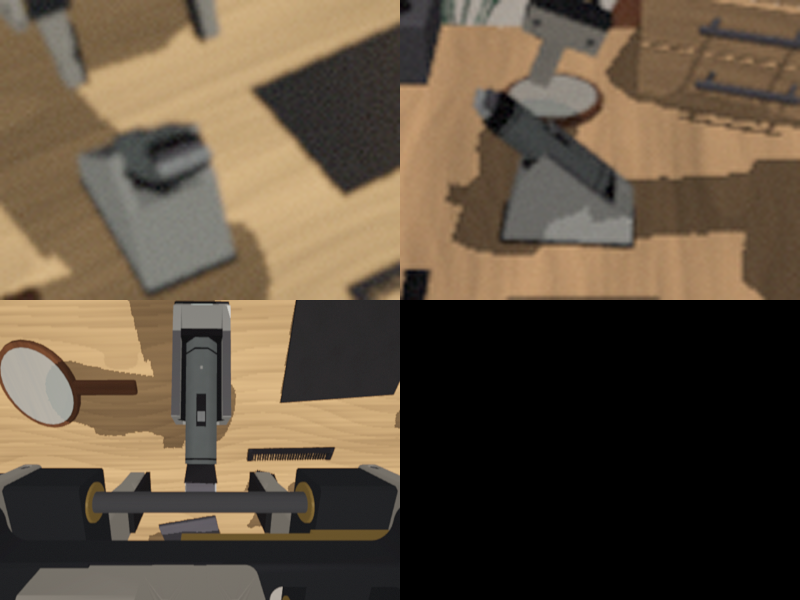

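Run:
```python
from go import *
w=snapshot('wrist');t=snapshot('side')
cv2.imwrite('pics/r2.png',np.hstack([cv2.resize(w['color'][0:120,260:390],(390,360),interpolation=2),cv2.resize(t['color'][140:190,330:384],(390,360),interpolation=2)]))
```

```text
(no output)
```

View pics/r2.png

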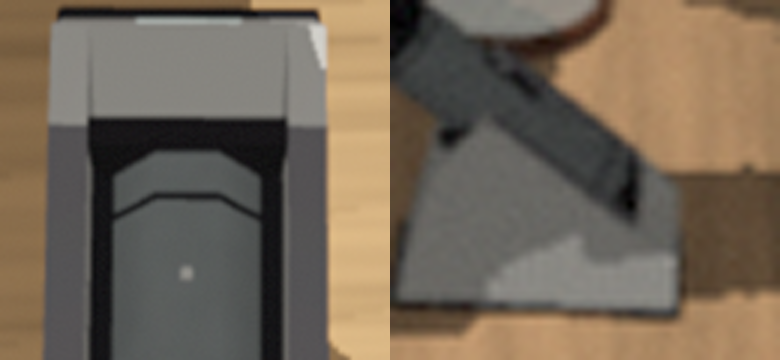

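Request:
send_rows([
  [0,[0.02,0,0.12],[0,0,0]],
  [0.5,[0.06,0,0.1],[0,0,0]],
  [1,[0.12,0,0.05],[0,0,0]],
  [1,[0.12,0,0],[0,0,0]],
  [1,[0.06,0,0],[0,0,0]],
  [1,[0,0,0],[0,0,0]],
  [1,[0,0,0],[0,0,0]],
  [1,[0,0,0],[0,0,0]],
  [1,[0,0,0],[0,0,0]],
  [1,[0,0,0],[0,0,0]],
])

```text
clock: 24.7
tool_pos: [0.5982, -0.2366, 0.2641]
orientation: [161.3, 0.2, 88.9]
force: [0.8, -0.6, -0.1]
opening: 0.0209
```

```bash
python3 -c "
from go import *
R=Rtool([0.0175,1,0],[.342,-.006,-.94])
to([.606,-.2377,.166],R)"
```

```text
t24.70 pos [ 0.5982 -0.2366  0.2641] rpy [161.28   0.25  88.9 ] f [ 0.8 -0.6 -0.1] open 0.0209 q [ -4.8   6.2 -15.4  -1.3 -49.7 -85.6]
d mm [  7.8  -1.1 -98.1] rot [ 0.22 -1.28  0.1 ] | n 3 shift/row [ 0.0104 -0.0015 -0.1308] turn/row [ 2.10e-04 -1.19e-03  9.00e-05]
```

Request:
send_rows([
  [1,[0.015,0,-0.08],[0,-0.001,0]],
  [1,[0.015,0,-0.1],[0,-0.001,0]],
  [1,[0.015,0,-0.1],[0,-0.001,0]],
  [1,[0.01,0,-0.08],[0,0,0]],
  [1,[0,0,-0.04],[0,0,0]],
  [1,[0,0,0],[0,0,0]],
])

```text
clock: 25.3
tool_pos: [0.6107, -0.2372, 0.165]
orientation: [159.8, 0.3, 88.8]
force: [-0.2, 0.9, -0.0]
opening: -0.0001
```

```bash
python3 -c "
from go import *
R=Rtool([0.0175,1,0],[.342,-.006,-.94])
to([.588,-.2377,.156],R)
t=snapshot('side');s=snapshot('scene')
cv2.imwrite('pics/p1.png',np.hstack([cv2.resize(t['color'][90:200,270:400],(400,340),interpolation=2),cv2.resize(s['color'][170:270,180:300],(400,340),interpolation=2)]))"
```

```text
t25.30 pos [ 0.6107 -0.2372  0.165 ] rpy [159.77   0.28  88.85] f [-0.2  0.9 -0. ] open -0.0001 q [ -4.8  11.5 -23.2  -1.7 -35.1 -85. ]
d mm [-22.7  -0.5  -9. ] rot [0.28 0.23 0.15] | n 1 shift/row [-0.091  -0.002  -0.0362] turn/row [0.00079 0.00064 0.00041]
```

View pics/p1.png

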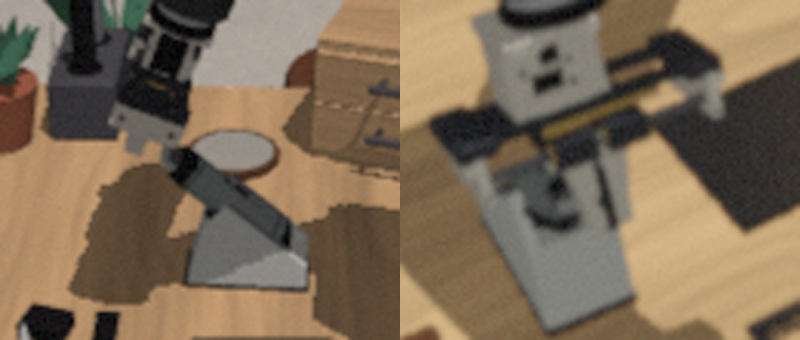

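Request:
send_rows([
  [1,[-0.025,0,-0.018],[0,0,0]],
  [1,[-0.02,0,-0.015],[0,0,0]],
  [1,[-0.012,0,-0.009],[0,0,0]],
  [1,[0,0,0],[0,0,0]],
])

```text
clock: 25.8
tool_pos: [0.5975, -0.2377, 0.1595]
orientation: [159.3, 0.4, 88.9]
force: [-0.4, -0.1, 0.3]
opening: 0.0004
```

Request:
send_rows([
  [1,[-0.012,0,-0.009],[0,0,0]],
  [1,[0,0,0],[0,0,0]],
])

```text
clock: 26.0
tool_pos: [0.5944, -0.2377, 0.1577]
orientation: [159.3, 0.4, 88.9]
force: [-0.2, -0.6, -0.5]
opening: 0.0003
```

Request:
send_rows([
  [1,[-0.012,0,-0.009],[0,0,0]],
])

```text
clock: 26.1
tool_pos: [0.592, -0.2378, 0.1559]
orientation: [159.2, 0.4, 88.9]
force: [1.8, 0.7, 2.2]
opening: 0.0003
```

Request:
send_rows([
  [1,[-0.012,0,-0.009],[0,0,0]],
])

```text
clock: 26.2
tool_pos: [0.5918, -0.238, 0.1558]
orientation: [158.8, 0.4, 88.9]
force: [5.8, 3.0, 8.5]
opening: 0.0007
```

Request:
send_rows([
  [1,[-0.014,0,-0.01],[0,0.001,0]],
])

```text
clock: 26.3
tool_pos: [0.5918, -0.238, 0.1561]
orientation: [158.7, 0.5, 89.0]
force: [6.6, 3.1, 5.6]
opening: 0.0001
```

Request:
send_rows([
  [1,[-0.014,0,-0.01],[0,0,0]],
])

```text
clock: 26.4
tool_pos: [0.5918, -0.238, 0.1562]
orientation: [158.3, 0.6, 89.1]
force: [5.7, 2.2, 3.8]
opening: 0.0005
```

Request:
send_rows([
  [1,[0.03,0,0.025],[0,0,0]],
  [1,[0.06,0,0.05],[0,0.002,0]],
  [1,[0.06,0,0.08],[0,0.002,0]],
  [1,[0.02,0,0.15],[0,0,0]],
  [1,[0,0,0.18],[0,0,0]],
  [1,[-0.02,0.05,0.18],[0,0,0]],
  [0.5,[-0.05,0.1,0.1],[0,0,0]],
  [0,[-0.05,0.15,0],[0,0,0]],
  [0,[-0.05,0.15,0],[0,0,0]],
  [0,[-0.05,0.15,0],[0,0,0]],
  [0,[0,0.1,0],[0,0,0]],
  [0,[0,0,0],[0,0,0]],
])

```text
clock: 27.6
tool_pos: [0.5749, -0.0594, 0.3536]
orientation: [160.6, 0.6, 88.7]
force: [1.1, -0.6, -0.3]
opening: 0.0426
```

```bash
python3 chk.py pics/f1.png
python3 - <<'E'
from go import *
s=snapshot("scene");cv2.imwrite("pics/f2.png",s["color"])
t=snapshot("side");A=dict(np.load("a0.npz"))
for i in range(4): pass
cv2.imwrite('pics/f3.png',np.hstack([cv2.resize(s['color'][190:270,190:280],(400,356),interpolation=2),cv2.resize(t['color'][120:200,310:400],(400,356),interpolation=2)]))
E
```

```text
t27.60 pos [ 0.5749 -0.0594  0.3536] rpy [160.57   0.58  88.72] f [ 1.1 -0.6 -0.3] open 0.0426 q [  18.1   -4.3  -18.7    8.1  -57.7 -112.5]
d mm [-574.9   59.4 -353.6] rot [0. 0. 0.] | n 16 shift/row [-0.1437  0.0149 -0.0884] turn/row [0. 0. 0.]
a -135 13 0.0216 slope -0.074
a 90 20 0.0203 slope 0.009
a 135 43 0.0206 slope 0.003
a 180 28 0.0205 slope 0.007
a 225 13 0.0216 slope -0.074
tip t [0.152  0.1684 0.1704 0.1718 0.1738] 296
(0, 1, 20.1) (15, 1, 19.7) (25, 1, 19.8) (30, 1, 19.8) 
b -45 13 0.02 slope -0.001
b 0 34 0.0199 slope -0.017
b 45 93 0.0199 slope 0.007
b 90 43 0.0195 slope 0.004
tip t [0.1352 0.1628 0.1661 0.17   0.1711] 221
(-40, 2, 7.6) (-15, 1, 10.7) (-10, 1, 15.7) (-5, 3, 16.8) (0, 1, 19.5) (5, 1, 19.1) (10, 1, 16.6) (15, 2, 20.1) (20, 1, 17.5) (25, 2, 20.1) (30, 2, 19.5) (35, 1, 21.4)
```

View pics/f2.png

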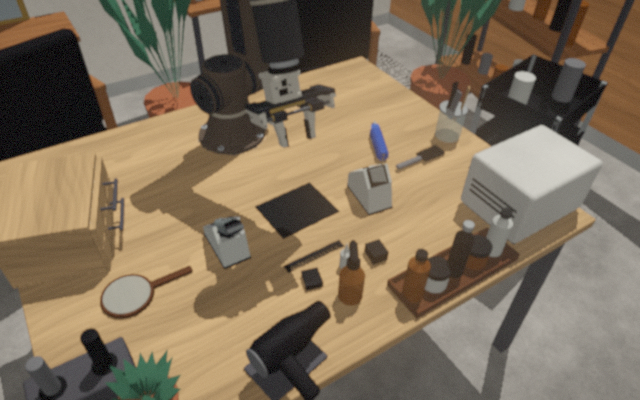

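View pics/f3.png

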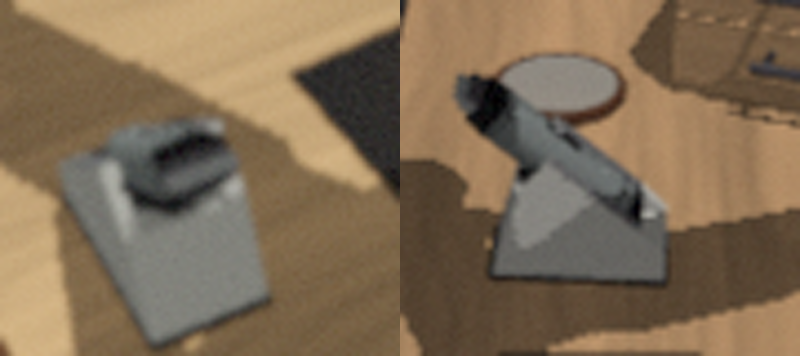

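The pictures show the clipper seated in the dock: scene (230,228), side (355,160). Its tip is about 172 mm along the axis, as expected for home. The other objects are where they were in the first scene image, and the arm is clear.

```bash
python3 -c "
from plant import order
print(order.close_job())"
```

```text
the job is handed in; nothing more can be done
None
```

The clipper is in the charging dock, let go, with its foot against the stop, and the job is handed in at about 27.6 s of the 56 s. I drew it out of the station along the sleeve and laid it on the mat switch-up, then let go. I took it up again by its blade half (33 mm on the blade side of mid-length), laid it in the vee and released it. Finally I pushed on the blade tip with shut fingers.

**Seating checks:**
- The tip push met a firm stop at about 10 N without the clipper moving.
- Depth from both fixed cameras puts the clipper within about 1 mm of the trough's axis.
- The blade tip measures about 171–174 mm along the axis, against an expected 172 mm.

**Disagreements and limits:**
- My hand-tracked position at the stop came out 1.3 mm uphill of my image estimate. That is within the roughly 2 mm calibration, so I trusted the contact force.
- The close-up of the foot could not by itself rule out a small gap at the contacts.
- On the first slide down the vee the clipper stuck and needed a harder push.

**Corrections:** The first approach to the station ran close to joint limits (joint 6, then joint 3), so I turned the tool half a turn and used less tilt. The first closing on the clipper was 6 mm too high, so I opened, lowered and gripped again.

**Other things on the counter:** In the final scene view they look unmoved, the blue look-alike included; I did not measure their positions. The gripper touches nothing.

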